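# Index the bar of the counter pan frame and hang the spare pan

### The job

The pan frame on the worktop has no gap wide enough for the spare steel pan with a bail handle that stands beside it. Pull up the spring knob on the frame's sliding bar, shift the bar out of its parking slot to the next hole of the index strip and let the pin snap fully home; find that hole by feel and do not force the pin hard sideways in it. Then hang the spare pan level in the widened gap with its rim on both side rails, lowered gently and not dropped, and leave the other pan and the things around where they are.

Things in the scene. Friction and masses are not known exactly. Their poses are not given: they have to be found in the camera images.
- pan_frame: Fixed steel pan frame. Origin: its middle at worktop height; y runs along the two side rails, x across them, away from the robot, z up. 350 mm long. Side rails: bars on edge 4 mm thick at x = -58.5 to -62.5 and +58.5 to +62.5 mm, tops 86 mm high, 117 mm clear between them.
- crossbar (a point): Top centre of the fixed crossbar, 14 mm wide, over the rails (frame x 0, y +40 mm, 92 mm high). On its +y side is the fixed pocket with the other pan, on its -y side the gap for the spare pan, up to the sliding bar (14 mm wide, 92 mm high, centre line at frame y = -52 mm minus joint bar): gap = 78 mm + joint bar.
- parking (a point): Nominal place of the parked pin on top of the index strip (frame x +85, y -52, 86 mm high). The 22 mm wide strip lies along the outside of the +x rail: oblong parking slot here, then towards -y two round 11 mm holes 40 mm apart. It is clamped through slots: the first round hole, the one wanted, comes anywhere from 33 to 47 mm of bar travel; the second 40 mm later.
- knob (a point): Centre of the black plunger knob (24 mm across, 20 mm high, vertical axis) on the sliding bar's aluminium carriage above the strip, 134 mm high when the pin is home; rises with the plunger. Under it a barrel (20 mm foot), then the carriage top (38 by 26 mm) at 104 mm; fingertips fit down to 110 mm beside it. The 8 mm pin is on the knob's axis.
- plunger (a joint): Lift of the spring plunger, m: 0 = pin home, 0.007 = pin tip on top of the strip, 0.012 = its upper stop. The spring presses down with 4 N at 0, 8 N at the stop. With nothing holding the knob up, the pin rides on the strip and drops into the first hole it meets.
- bar (a joint): Travel of the sliding bar, m: 0 = parked at its end stop, growing along -y of the frame, up to 0.090. Friction 1 to 2 N, 1 to 2 N more while the pin rides on the strip. With the pin in a round hole it has 1.5 mm play either way, then is blocked; more than 30 N between pin and strip counts as forcing it. Pushing the knob sideways moves the bar.
- spare_pan_centre (a point): Centre, half-way up the body, of the loose empty steel pan standing on the worktop right of the frame, 0.2 to 0.4 kg, 70 mm high, x along its 132 mm side, a bail handle over its mouth. Body 112 by 92 mm; rim 132 by 108 mm, 4 mm thick. Hung, its x lies across the rails (either way round), the rim's underside (66 mm up) on their tops and this centre 55 mm high.
- handle (a point): Middle of the straight top of that pan's bail handle: a 10 mm round steel bar along the pan's x, straight for 72 mm, its centre line 106 mm above the pan's underside (71 mm above the pan's centre), free space of 30 mm under it to rim height and 40 mm to each side; the place to grasp.
- hung_pan_centre (a point): Centre, half-way up, of the other pan, of the same kind and with the same handle, which hangs in the fixed pocket of the frame and must stay there.
- spare_pan: The spare pan as a whole; origin at the middle of its underside, axes as for its centre.
Things that resemble listed ones, but are neither listed nor needed, are in the scene too. What is shaped like the spare_pan but blue is not meant.

How it is judged:
By the outcome, as a careful person would: the job done as asked, in the order asked, and still so for the second after the job is handed in, with the robot touching nothing.
It also fails if it takes over 54 s, if anything falls off the work surface, if the arm or the gripper's body presses on something with over 40 N, if the wrist force passes 120 N, or if a joint passes its speed limit or range.

### The arm

A 7-joint arm with a two-finger parallel gripper is mounted at the origin on a cart in front of the work surface, level with it; the furniture and walls round the work are solid. World frame = base frame: x ahead of the robot, y to its left, z up, the work surface at z = 0. Lengths are in mm, angles in degrees, forces in N, time in s.
With the tool pointing down it reaches from about 400 to 850 mm from the base axis. Payload 10.4 kg.
Tool frame: the origin (TCP) lies at the very end of the fingers, on their centre line; the grasp point (between the pads) lies 19 mm behind it; z points along the fingers, y is the direction in which the jaws open and shut (so a half turn about z gives the same grasp; the last joint's range is limited). The gripper opens to 85 mm and grips with 20 to 120 N. Pads are 22 mm wide; open, the fingers measure 114 mm over their backs; the gripper's body (76 mm by 85 mm) begins 54 mm behind the grasp point. The pads swing forward as they close: fully open they stand 13 mm farther back than shut.
Start: joints at [-72.685, 19.034, -3.707, 83.658, 1.238, 77.344, -5.071], TCP at [199.437, 592.348, 231.338] pointing down, gripper open.
Joint ranges: [-148.97, 148.97], [-28.65, 121.19], [-84.17, 76.75], [9.2, 138.47], [-72.65, 252.65], [3.7, 117.97], [-149.18, 149.18]. Speed limits (degrees/s): [127.2, 127.2, 159.86, 159.86, 180, 180, 180].

### API

Orientations are given as [roll, pitch, yaw] about the fixed x, y, z axes, in that order (R = Rz(yaw) Ry(pitch) Rx(roll)).
In Python, from plant import robot gives the robot as it stands. The module is installed in compiled form; this text tells all that it offers.
- The arm moves only by the tool carry_out, never from a script. Its argument "rows" is text: rows parted by semicolons, each of 5 numbers parted by spaces: the shift along the tool's x, y, z in mm, then the turn about the tool's z in degrees, then the closure in counts, from 0 (fully open) to 255 (shut). A call has 1 to 10 rows; each row shifts and turns the pose as measured when the row begins, along the tool's axes as they then stand; what a row does not reach is not made up. A row lasts 1/10 s, in which the tool goes at most 50 mm and 8.59 degrees, less where a joint would pass 70% of its speed; a pose out of reach is approached as far as the arm can. A call with a gripper value outside its range is refused whole. The fingers move at their own pace and stop on an object; "force" is the grip in N (left out, the last holds). Time passes only in rows, so rows that do not move let the fingers close. It gives the time, the measured TCP pose, the force and the opening at its end, in the units of the state.
- robot.read_state(): the state, without advancing time (a new reading comes with each control period).
- robot.capture(name): name is "side" or "top"; returns a dict with "img" (420x560x3 uint8, red, green, blue), "range_z" (420x560 float32, mm along the optical axis (not along the pixel's ray), 0 where there is no reading), "camera_matrix" (3x3 intrinsics, pixels), "D" ([k1, k2, p1, p2, k3] as OpenCV has them; the pictures are not rectified), "extrinsics" (4x4, takes a point from world to camera coordinates). Camera axes: x right, y down, z forward; pixel columns grow to the right and rows downward; lengths in mm; the calibration is good to about 2 mm. A picture is of the moment at which its call begins.
- robot.hand_in(): hands the job in, once; it reports no verdict.
Trained networks look in the newest picture that a camera, given by its name, has taken for a name from the list of things; names that differ only in an ending like _2 or _b are one class to them, and where a whole thing is asked for, a point or a joint stands for the part that bears it (a point fixed in the world has none). Each returns a list of dicts, best first, with "score" (0 to 1); they miss things now and then, are a little off and sometimes report something else, mostly with a low value. They report only what shows in the picture. A call takes as long as a camera call. They do not tell look-alikes from the thing itself.
- robot.recognise(camera, name): "box" ([left, top, width, height] in pixels, round what is visible of it).
- robot.outline_of(camera, name): "pixels" (420x560 bool, what is visible of it) and "box" ([left, top, width, height] in pixels, round what is visible of it).
The state is a dict: "time_s": time; "joint_positions": joint angles; "qd": joint speeds; "effort": joint torques, N m; "eef_pos": TCP position; "tcp_rot": TCP orientation; "contact_force": force on the tool from outside, world axes, zero at the start; "moment": the same for the moment, N m; "width": finger opening in mm.
Only numpy, scipy, OpenCV 4.12 (cv2) and the standard library are available. Lean on these libraries where they do the work, as an engineer would, in place of code of your own. Each camera call takes 0.05 s, during which the arm holds its last target.

## Working session

There is one attempt and no reset: what is moved stays moved. The work goes in short steps, Python scripts to look and compute and a tool call to move; the robot and the scene stay as the last step left them, time stands still between calls to the robot, and variables do not carry over. Pictures are saved under pics/ and viewed, and the job is handed in when it is done.

Besides the shell and the picture viewer there is one more tool, called after "Emit:" by a JSON object that holds its "fn" and its "kwargs", one argument or row to a line. carry_out: Moves the arm, as the interface text tells. Its arguments: {"type":"object","properties":{"rows":{"type":"string"},"force":{"type":"number"}},"required":["rows"]}

```bash
mkdir -p pics; ls
cat > h.py <<'E'
import numpy as np, cv2
from plant import robot
def cap(n,fn=None):
    c=robot.capture(n)
    if fn: cv2.imwrite('pics/'+fn,c['img'][:,:,::-1])
    np.savez('/tmp/%s.npz'%n,**{k:np.array(v) for k,v in c.items()})
    return c
def world(c,u,v,z=None):
    K=np.array(c['camera_matrix']);D=np.array(c['D']);E=np.array(c['extrinsics'])
    u=np.atleast_1d(u).astype(float);v=np.atleast_1d(v).astype(float)
    n=cv2.undistortPoints(np.stack([u,v],-1)[:,None],K,D)[:,0]
    if z is None: z=c['range_z'][v.astype(int),u.astype(int)]
    p=np.c_[n*np.array(z)[:,None],z]
    return (p-E[:3,3])@E[:3,:3]
def onplane(c,u,v,h):
    E=np.array(c['extrinsics']);o=-E[:3,:3].T@E[:3,3]
    p=world(c,u,v,np.ones(np.size(u)));d=p-o
    return o+d*((h-o[2])/d[:,2])[:,None]
def allpts(c):
    v,u=np.mgrid[0:420,0:560]
    return world(c,u.ravel(),v.ravel()).reshape(420,560,3)
E
python3 - <<'E'
from h import *
for n in('side','top'):
    c=cap(n,n+'0.png');E=np.array(c['extrinsics']);print(n,-E[:3,:3].T@E[:3,3],E[2,:3],c['D'])
    for t in['pan_frame','crossbar','parking','knob','spare_pan','handle','hung_pan_centre']:
        try:print(n,t,[(np.round(r['box']),round(r['score'],2)) for r in robot.recognise(n,t)])
        except Exception as e: print(t,e)
s=robot.read_state();print(s)
E
```

```text
pics
side [  433.44170246 -1209.0987897    832.06179623] [ 0.04185919  0.79156033 -0.60965569] [-0.05129415  0.          0.          0.          0.        ]
side pan_frame [(array([239., 138.,  74.,  88.]), 0.69)]
side crossbar [(array([238., 149.,  73.,  78.]), 0.64)]
side parking [(array([241., 150.,  68.,  75.]), 0.71)]
side knob [(array([296., 150.,   7.,  10.]), 0.51)]
side spare_pan [(array([235., 236.,  58.,  44.]), 0.61), (array([244., 280.,  55.,  67.]), 0.58)]
side handle [(array([232., 234.,  62.,  47.]), 0.83), (array([245., 284.,  53.,  64.]), 0.6)]
side hung_pan_centre [(array([234., 232.,  58.,  47.]), 0.68), (array([237., 132.,  46.,  41.]), 0.6)]
top [ 284.8622036  -232.23804581 1309.81880599] [ 0.1802069   0.01271979 -0.98354648] [-0.09488787  0.          0.          0.          0.        ]
top pan_frame [(array([146., 182., 134.,  84.]), 0.9), (array([317., 212.,  46.,  52.]), 0.7)]
top crossbar [(array([147., 183., 136.,  80.]), 0.72)]
top parking [(array([145., 188., 142.,  74.]), 0.83)]
top knob [(array([146., 186., 136.,  78.]), 0.47), (array([222., 182.,   8.,
[... 257 characters left out ...]
.]), 0.65)]
{'time_s': 0.8, 'joint_positions': array([-72.68641436,  19.03107147,  -3.70919474,  83.6567189 ,
         1.23627928,  77.34383471,  -5.07002053]), 'qd': array([-0.02003288,  0.03848541,  0.07046894,  0.08778446,  0.01888041,
        0.04562189,  0.04909883]), 'effort': array([ 5.22206551e-05, -6.25184298e+01,  4.90800559e-02, -3.91826999e+01,
        1.64250535e-02,  1.52079909e-03,  1.61353699e-05]), 'eef_pos': array([199.39922321, 592.36572139, 231.37290092]), 'tcp_rot': array([ 1.79992008e+02, -3.18598212e-03,  1.61394107e+02]), 'contact_force': array([ 0.22398835, -0.96571949,  0.69900457]), 'moment': array([-0.01197514, -0.01174562,  0.04847905]), 'width': 85.262751225897}
```

View images.

Run:
```python
import cv2
a=cv2.imread('pics/top0.png');cv2.imwrite('pics/top0z.png',cv2.resize(a[150:300,120:460],None,fx=2.3,fy=2.3,interpolation=cv2.INTER_CUBIC))
a=cv2.imread('pics/side0.png');cv2.imwrite('pics/side0z.png',cv2.resize(a[100:370,180:400],None,fx=2.2,fy=2.2,interpolation=cv2.INTER_CUBIC))
```

```text
(no output)
```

View pics/top0z.png

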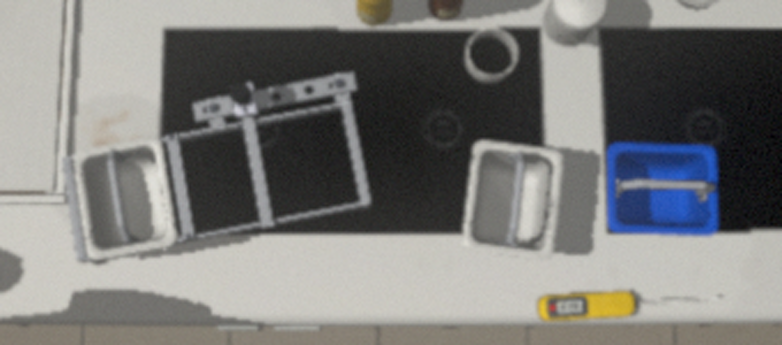

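View pics/side0z.png

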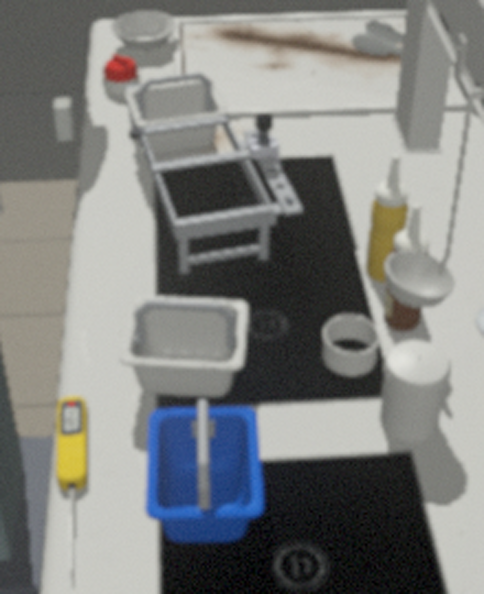

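View pics/top0.png

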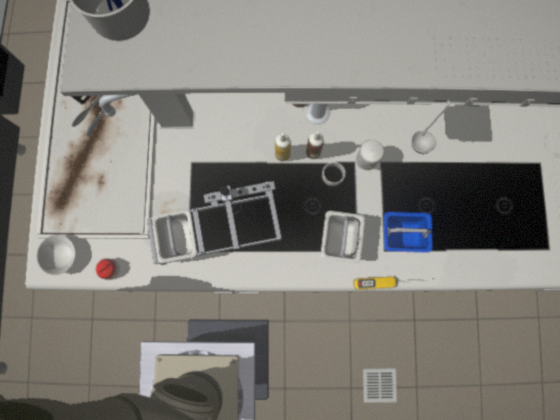

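View pics/side0.png

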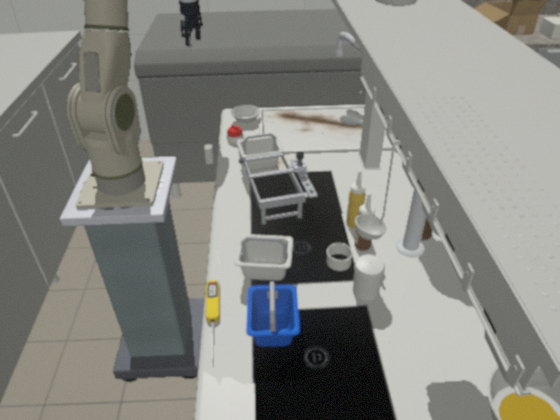

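```bash
cat > m.py <<'E'
from h import *
c=dict(np.load('/tmp/top.npz'));P=allpts(c)
np.set_printoptions(suppress=True,precision=1)
def prof(lo,hi,box):
    u0,v0,u1,v1=box
    Q=P[v0:v1,u0:u1];m=(Q[...,2]>lo)&(Q[...,2]<hi)
    v,u=np.nonzero(m);return Q[m],u+u0,v+v0
for name,lo,hi,box in[('frame',70,100,(140,180,290,270)),('knob',110,150,(190,175,290,215)),('carr',96,110,(190,175,290,215)),('spare rim',60,80,(310,200,375,270)),('spare handle',95,115,(310,200,375,270)),('hung rim',80,98,(140,200,200,270)),('hung handle',115,145,(140,200,200,270))]:
    q,u,v=prof(lo,hi,box)
    if len(q): 
        r=cv2.minAreaRect(q[:,:2].astype(np.float32));print(name,len(q),q.mean(0),'rect',np.array(r[0]),np.array(r[1]),r[2],'px',u.min(),u.max(),v.min(),v.max())
print('shelf',P[60,300],P[95,300],P[150,320],P[110,175],P[150,283],P[155,370],P[255,55],P[230,400])
s=dict(np.load('/tmp/side.npz'));PS=allpts(s)
for name,lo,hi,box in[('knob',110,150,(285,140,315,175)),('spare rim',60,80,(230,230,300,280)),('spare handle',85,115,(230,230,300,280)),('frame',78,100,(230,130,320,230))]:
    u0,v0,u1,v1=box;Q=PS[v0:v1,u0:u1];m=(Q[...,2]>lo)&(Q[...,2]<hi);q=Q[m]
    if len(q): r=cv2.minAreaRect(q[:,:2].astype(np.float32));print('side',name,len(q),q.mean(0),np.array(r[0]),np.array(r[1]),r[2])
# 8x zoom
im=c['img'][175:275,140:290][:,:,::-1];cv2.imwrite('pics/fz.png',cv2.resize(im,None,fx=5.3,fy=5.3,interpolation=cv2.INTER_CUBIC))
im=s['img'][125:235,225:335][:,:,::-1];cv2.imwrite('pics/sz.png',cv2.resize(im,None,fx=5.4,fy=5.4,interpolation=cv2.INTER_CUBIC))
E
python3 m.py
```

```text
frame 2594 [472.9 -38.7  87.3] rect [475.3 -49.4] [168.6 359.8] 11.48980712890625 px 147 281 181 263
knob 75 [548.8 -84.  141.2] rect [549.3 -83.7] [21.1 23.1] 34.14315414428711 px 220 229 185 195
carr 74 [539.9 -84.7 103.3] rect [530.6 -44.7] [ 64.7 107.6] 7.187601089477539 px 193 231 186 214
spare rim 638 [ 435.9 -398.6   68.6] rect [ 436.5 -398.9] [106.5 132.7] 82.44303131103516 px 321 363 211 262
spare handle 149 [ 434.7 -399.6  107.4] rect [ 436.4 -400.1] [ 10.3 107.8] 82.75251770019531 px 341 348 215 255
hung rim 1099 [438.   59.5  89. ] rect [436.4  51.5] [134.2 145.6] 10.170095443725586 px 147 199 208 263
hung handle 154 [434.1  56.2 128.1] rect [437.2  57.5] [105.8  10.9] 11.388463020324707 px 167 176 214 253
shelf [ 716.5 -268.2  513. ] [ 664.9 -269.3  469.3] [ 680.2 -341.6   67.8] [776.   58.5 131.9] [ 669.3 -237.4  102.1] [ 656.2 -475.9   98.7] [387.2 427.4   3.7] [ 447.6 -546.2  108.2]
side knob 88 [549.5 -92.4 132.2] [549.9 -90.7] [21.9 20.9] 31.938596725463867
side spare rim 601 [ 436.  -413.8   68.9] [ 435.7 -404. ] [113.2 131.9] 82.07100677490234
side spare handle 224 [ 436.8 -406.3  104.6] [ 436.4 -405.5] [ 12.  107.1] 82.50308227539062
side frame 1424 [481.1 -80.3  87.2] [475.9 -55.1] [169.6 363.2] 11.067994117736816
```

```bash
ls pics
```

```text
fz.png
side0.png
side0z.png
sz.png
top0.png
top0z.png
```

View pics/fz.png

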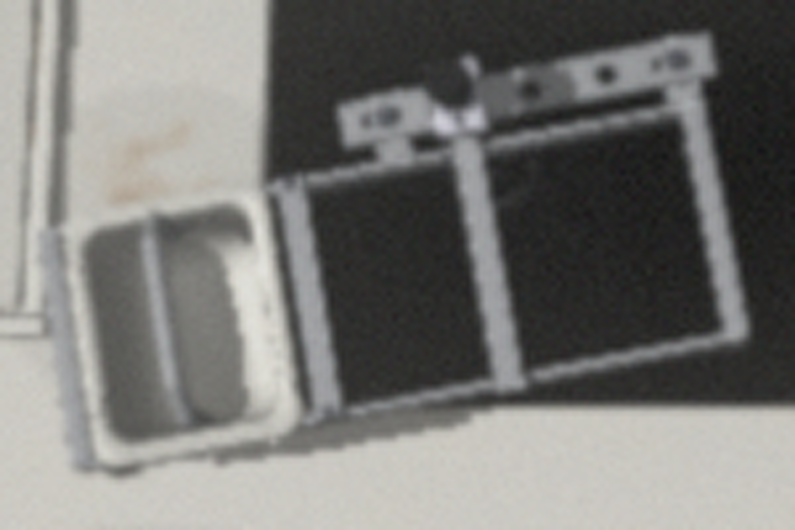

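View pics/sz.png

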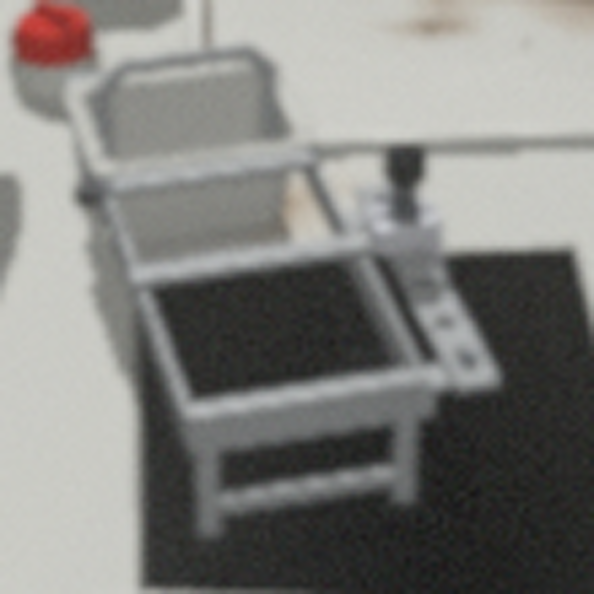

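```bash
cat > ov.py <<'E'
from h import *
def proj(c,p):
    E=np.array(c['extrinsics']);K=np.array(c['camera_matrix']);r=cv2.Rodrigues(E[:3,:3])[0]
    return cv2.projectPoints(np.array(p,float).reshape(-1,1,3),r,E[:3,3],K,np.array(c['D']))[0][:,0]
def pose(x,y,z,yaw):
    a=np.radians(yaw);T=np.eye(4);T[:2,:2]=[[np.cos(a),-np.sin(a)],[np.sin(a),np.cos(a)]];T[:3,3]=x,y,z;return T
def tr(T,p): return np.array(p,float)@T[:3,:3].T+T[:3,3]
def rect(x0,x1,y0,y1,z): return [(x0,y0,z),(x1,y0,z),(x1,y1,z),(x0,y1,z)]
def circ(x,y,z,r): return [(x+r*np.cos(t),y+r*np.sin(t),z) for t in np.linspace(0,6.28,24)]
def frame(bar=0):
    return [rect(-62.5,-58.5,-175,175,86),rect(58.5,62.5,-175,175,86),rect(-62,62,33,47,92),rect(-62,62,-59-bar,-45-bar,92),circ(85,-52-bar,144,12),circ(85,-52-bar,124,12),rect(74,96,-150,0,86)]
def pan(): return [rect(-66,66,-54,54,70),rect(-36,36,-5,5,106),rect(-56,56,-46,46,0)]
def draw(c,items,box,f,fn,cols=((0,255,0),)):
    u0,v0,u1,v1=box
    im=cv2.resize(np.ascontiguousarray(c['img'][v0:v1,u0:u1,::-1]),None,fx=f,fy=f,interpolation=cv2.INTER_CUBIC)
    for T,ls in items:
        for l in ls:
            p=(proj(c,tr(T,l))+.5-[u0,v0])*f-.5
            cv2.polylines(im,[np.round(p*8).astype(np.int32)],True,(0,255,0),1,cv2.LINE_AA,3)
    cv2.imwrite('pics/'+fn,im)
E
cat > f.py <<'E'
from ov import *
import sys
np.set_printoptions(suppress=True,precision=1)
c=dict(np.load('/tmp/top.npz'));s=dict(np.load('/tmp/side.npz'))
# estimates from top pixels of fz (5.3x)
def px(p): p=np.array(p,float);return p/5.3+[140,175]
def at(p,h): q=px(p);return onplane(c,q[:1],q[1:],h)[0]
kn=at((452,82),144)  # rough
h1=at((532,90),86);h2=at((606,75),86)
print('holes',h1,h2,np.linalg.norm(h2-h1),'dir',np.degrees(np.arctan2(h1[0]-h2[0],h2[1]-h1[1])))
x,y,yaw=map(float,sys.argv[1:4])
F=pose(x,y,0,yaw)
inv=lambda p:(p-F[:3,3])@F[:3,:3]
print('in frame',inv(h1),inv(h2))
P=allpts(c);
m=(P[...,2]>134)&(P[...,2]<150);m[:,:210]=0;m[:,245:]=0;m[:180]=0;m[200:]=0
v,u=np.nonzero(m);k=onplane(c,[u.mean()],[v.mean()],144)[0];print('knob top',len(u),k,inv(k))
S=pose(float(sys.argv[4]),float(sys.argv[5]),0,float(sys.argv[6]))
draw(c,[(F,frame())],(140,175,290,275),5.3,sys.argv[7]+'_t.png')
draw(s,[(F,frame())],(225,125,335,235),5.4,sys.argv[7]+'_s.png')
draw(c,[(S,pan())],(305,195,385,275),5,sys.argv[7]+'_pt.png')
draw(s,[(S,pan())],(220,225,310,290),5,sys.argv[7]+'_ps.png')
import cv2
a=cv2.imread('pics/%s_pt.png'%sys.argv[7]);b=cv2.imread('pics/%s_ps.png'%sys.argv[7]);b=cv2.resize(b,(400,int(b.shape[0]*400/b.shape[1])));z=np.zeros((400,800,3),np.uint8);z[:400,:400]=a;z[:b.shape[0],400:]=b;cv2.imwrite('pics/%s_p.png'%sys.argv[7],z)
E
python3 f.py 457 -53 11.3 436.5 -399.5 -7.5 o1
```

```text
holes [ 555.5 -121.1   86. ] [ 563.3 -159.2   86. ] 38.82137173514919 dir -168.34886286843562
in frame [ 83.2 -86.1  86. ] [  83.4 -124.9   86. ]
knob top 68 [549.1 -84.  144. ] [ 84.2 -48.5 144. ]
```

View pics/o1_t.png

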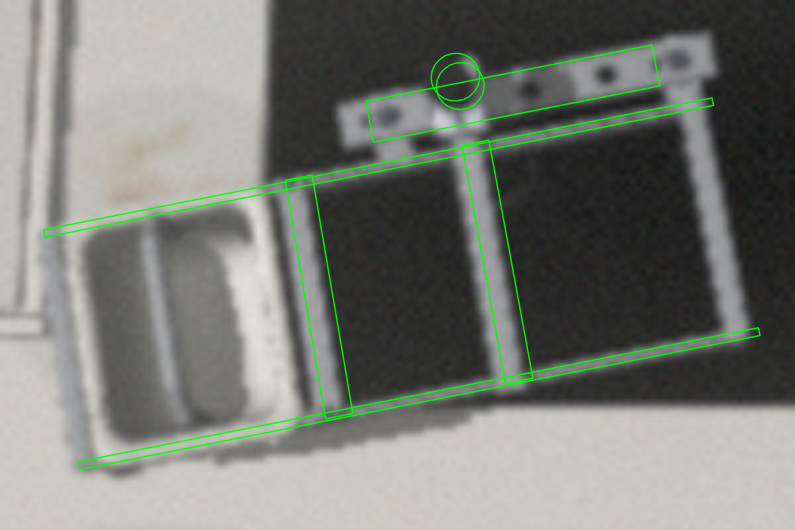

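View pics/o1_s.png

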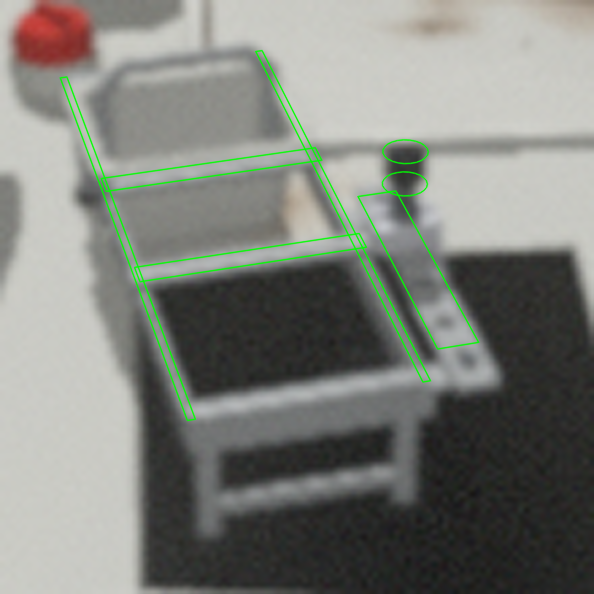

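View pics/o1_p.png

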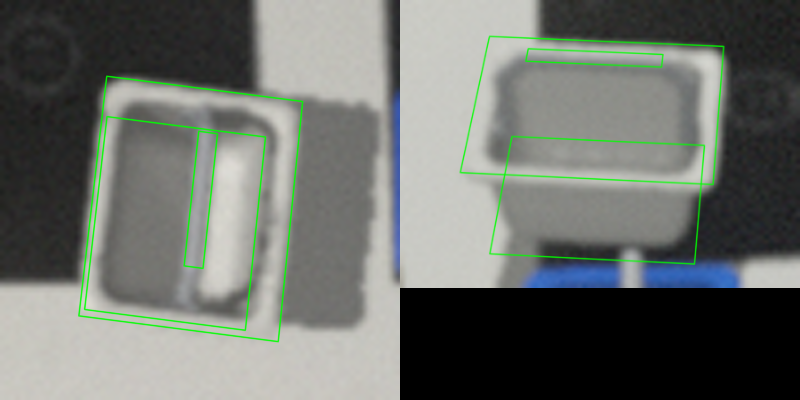

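Emit:
{"fn": "carry_out", "kwargs": {
  "rows": "-20 -20 0 0 0;-34 -33 0 0 0;-34 -33 0 0 0;-34 -33 0 0 0;-34 -33 0 0 0;-34 -33 0 0 0;-34 -33 0 0 0;-34 -33 0 0 0;-34 -33 0 0 0;-20 -20 0 0 0"
}}

```text
time_s: 1.8
eef_pos: [402.3, 194.0, 230.2]
tcp_rot: [179.7, -0.1, 161.8]
contact_force: [0.0, 0.7, -0.4]
width: 85.4
```

```bash
cat > g.py <<'E'
import sys,numpy as np
from plant import robot
np.set_printoptions(suppress=True,precision=2)
from scipy.spatial.transform import Rotation as R
s=robot.read_state();p=np.array(s['eef_pos']);r=R.from_euler('xyz',s['tcp_rot'],degrees=True)
print(s['time_s'],p,np.array(s['tcp_rot']),np.array(s['contact_force']),s['width'])
if len(sys.argv)>3:
    g=np.array(list(map(float,sys.argv[1:4])))
    print('tool shift',r.inv().apply(g-p))
    if len(sys.argv)>4:
        d=(float(sys.argv[4])-s['tcp_rot'][2]+180)%360-180
        print('turn',-d)
        print('shift after turn',(r*R.from_euler('z',-d,degrees=True)).inv().apply(g-p))
E
python3 g.py 549 -86 200 191.3
```

```text
1.8 [402.27 193.99 230.2 ] [179.72  -0.1  161.85] [ 0.01  0.73 -0.37] 85.41079677837924
tool shift [-226.71 -220.48   28.71]
turn -29.45282266651745
shift after turn [ -89.   -303.46   28.71]
```

Emit:
{"fn": "carry_out", "kwargs": {
  "rows": "-20 -22 0 -7.4 0;-22 -30 0 -7.4 0;-18 -35 0 -7.4 0;-12 -38 0 -7.4 0;-10 -38 3 0 0;-10 -38 3 0 0;-6 -35 3 0 0;-3 -20 3 0 0"
}}

```text
time_s: 2.6
eef_pos: [520.3, -71.6, 219.2]
tcp_rot: [179.6, 0.5, -168.0]
contact_force: [-0.5, 1.5, 0.3]
width: 85.9
```

```bash
python3 g.py 549 -86 190 191.3
```

```text
2.6 [520.35 -71.61 219.19] [ 179.62    0.49 -167.99] [-0.48  1.5   0.29] 85.93592880780768
tool shift [-24.78 -20.24  29.27]
turn 0.7078037485925961
shift after turn [-25.03 -19.93  29.27]
```

Emit:
{"fn": "carry_out", "kwargs": {
  "rows": "-12 -10 15 0.7 0;-12 -10 14 0 0;0 0 0 0 0;0 0 0 0 0"
}}

```text
time_s: 3.0
eef_pos: [549.3, -91.2, 189.9]
tcp_rot: [179.7, 0.5, -169.1]
contact_force: [-0.3, 0.2, -0.6]
width: 85.4
```

Run:
```python
from ov import *
s=robot.read_state();T=s['eef_pos'];print(T,s['tcp_rot'],s['time_s'],s['contact_force'])
np.save('/tmp/st.npy',np.r_[T,s['tcp_rot']])
from scipy.spatial.transform import Rotation as R
M=np.eye(4);M[:3,:3]=R.from_euler('xyz',s['tcp_rot'],degrees=True).as_matrix();M[:3,3]=T
# open fingers: tip (13 back), inner face y=+-42.6, outer +-57, width 22
zt=-13
items=[(M,[[(-11,sg*42.6,zt),(11,sg*42.6,zt),(11,sg*57,zt),(-11,sg*57,zt)] for sg in(-1,1)]),(pose(457,-53,0,11.3),frame())]
for n,box,f in(('top',(130,140,290,270),5),('side',(230,70,340,235),3.6)):
    c=cap(n,n+'1.png');draw(c,items,box,f,'g1_%s.png'%n)
```

```text
[549.27845519 -91.15284796 189.93285409] [ 179.71226555    0.52627611 -169.06311038] 3.0 [-0.26262411  0.15370764 -0.60435431]
```

View pics/g1_top.png

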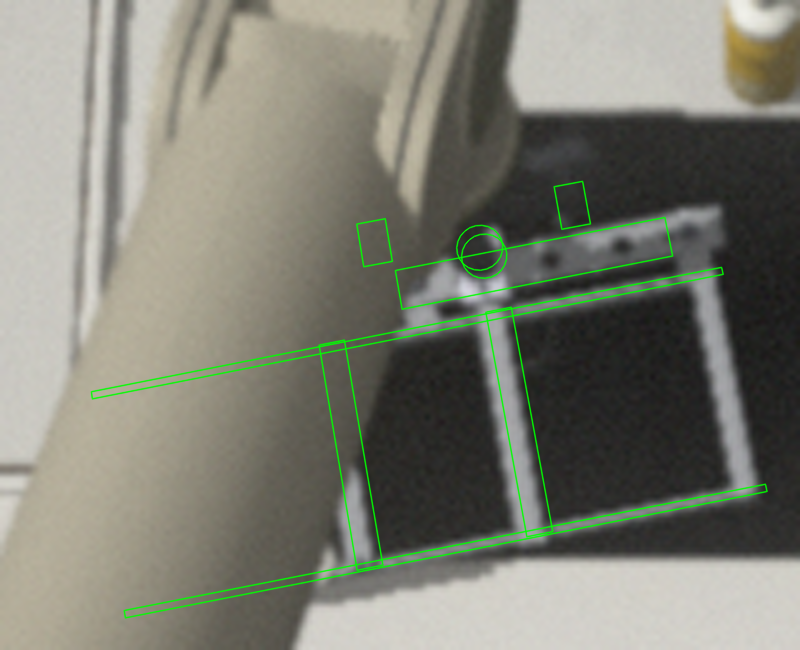

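View pics/g1_side.png

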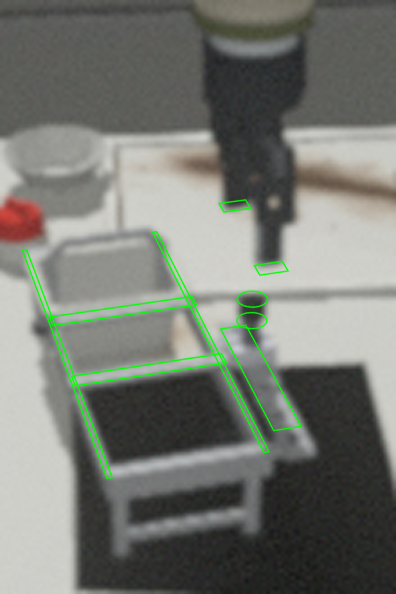

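```bash
cat > q.py <<'E'
from ov import *
np.set_printoptions(suppress=True,precision=1)
from scipy.spatial.transform import Rotation as R
t=np.load('/tmp/st.npy');r=R.from_euler('xyz',t[3:],degrees=True)
for n,(u0,v0,u1,v1) in(('side',(285,105,320,155)),('top',(195,165,260,200))):
    c=dict(np.load('/tmp/%s.npz'%n));P=allpts(c)[v0:v1,u0:u1].reshape(-1,3)
    L=r.inv().apply(P-t[:3]);m=(np.abs(L[:,0])<25)&(np.abs(L[:,1])<75)&(L[:,2]<5)&(L[:,2]>-70)
    L=L[m];print(n,len(L))
    for lo in range(-70,5,5):
        k=L[(L[:,2]>lo)&(L[:,2]<=lo+5)]
        for sg in(-1,1):
            j=k[k[:,1]*sg>25]
            if len(j)>1:print(lo,sg,len(j),'x',j[:,0].min(),j[:,0].max(),j[:,0].mean(),'y',np.percentile(j[:,1],[5,50,95]))
c=dict(np.load('/tmp/side.npz'));im=c['img'][95:190,270:335][:,:,::-1]
cv2.imwrite('pics/gz.png',cv2.resize(im,None,fx=6,fy=6,interpolation=cv2.INTER_CUBIC))
E
python3 q.py
```

```text
side 249
-70 -1 30 x -7.751741448930706 15.06680832637642 3.1556083350309954 y [-74.8 -66.  -41.5]
-70 1 6 x 13.021773903368414 15.77038633533217 14.226292820937237 y [32.9 60.1 69.9]
-65 -1 15 x -8.551403257557443 14.734143945000952 4.027331958118153 y [-74.5 -70.4 -43.4]
-65 1 4 x 7.528177417389932 14.617009234490734 11.662560435569317 y [37.  40.1 50.3]
-60 -1 7 x -9.424714381859074 15.048781296005187 8.968204549572247 y [-70.9 -56.6 -53.6]
-60 1 6 x 3.4240931396680514 14.239036330527655 10.101027227754239 y [43.  45.8 49. ]
-55 -1 3 x -2.368672125143249 13.400119710545829 3.5399450186805996 y [-59.1 -56.9 -48.8]
-55 1 10 x 1.1981580749720495 12.497145784394895 5.923317353266383 y [41.8 44.1 46.6]
-50 -1 15 x -3.3777846035980525 13.488088815121015 6.169829301767921 y [-60.2 -56.4 -47. ]
-50 1 7 x 1.9403320092917433 12.94421688290401 6.90734596656054 y [40.1 41.4 44.9]
-45 -1 12 x -8.91542330603968 12.236533193491885 2.6468051999941613 y [-59.  -53.9 -46.1]
-45 1 9 x 1.453517313463698 13.860241233937598 8.117186703213225 y [40.2 42.6 44.9]
-40 -1 15 x -8.639894591222955 13.57461780
[... 1121 characters left out ...]
 -7.750365261308144 14.363300866683698 5.172073902115961 y [-71.7 -48.3 -43.3]
-60 -1 6 x -6.40470862438238 12.63567538166421 6.436463010753859 y [-54.2 -52.2 -43.9]
-55 -1 5 x -6.507216106373313 13.415094289790506 5.00397584309283 y [-54.8 -43.4 -41. ]
-50 -1 2 x -4.763378752338768 10.751780880575073 2.9942010641181525 y [-41.1 -41.  -41. ]
-40 -1 2 x 11.205535672172966 11.287892635610635 11.246714153891801 y [-44.7 -43.7 -42.6]
-35 -1 2 x 10.177851061770697 11.47352601629445 10.825688539032573 y [-46.8 -44.4 -42. ]
-30 -1 4 x 7.399237204874545 11.388470814760932 9.412000986094819 y [-51.7 -48.1 -44.4]
-20 -1 2 x 11.008432601456045 11.388388549736987 11.198410575596515 y [-43.1 -42.1 -41. ]
```

View pics/gz.png

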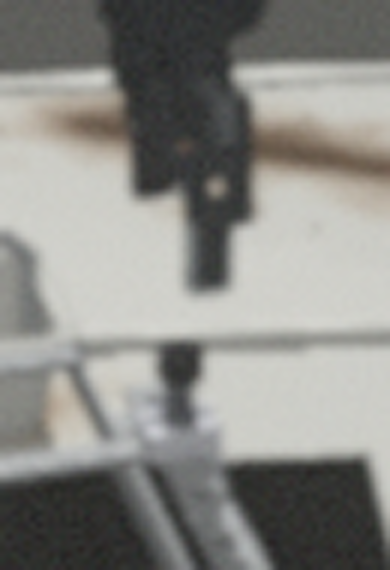

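```bash
cat > r.py <<'E'
from ov import *
np.set_printoptions(suppress=True,precision=1)
c=dict(np.load('/tmp/side.npz'))
def gz(p): return (np.array(p,float)+.5)/6-.5+[270,95]
q=gz((181,365));k=onplane(c,q[:1],q[1:],134)[0];print('knob side',k)
# finger at tool -y side
from scipy.spatial.transform import Rotation as R
t=np.load('/tmp/st.npy');M=R.from_euler('xyz',t[3:],degrees=True)
for y in(-42.6,-50,-55):
  for x in (-11,11):
    p=proj(c,M.apply([[x,y,-13]])+t[:3])[0];print(y,x,(p+.5-[270,95])*6-.5)
g=c['img'].astype(int).sum(2)/3
for v in range(130,146): print(v,g[v,296:312].astype(int))
E
python3 r.py
```

```text
knob side [551.3 -86.5 134. ]
-42.6 -11 [230.2 285.2]
-42.6 11 [183.3 291.9]
-50 -11 [235.1 293.3]
-50 11 [187.9 300.1]
-55 -11 [238.4 298.8]
-55 11 [191.1 305.7]
130 [193 193 187 176 140  93  59  56  60  61  58  60  58  57  65  98]
131 [198 196 195 185 151 102  71  63  61  58  59  58  64  76  90 121]
132 [201 200 200 189 161 116  86  64  56  60  59  66  94 125 145 165]
133 [201 203 201 194 167 129  95  72  62  54  57  73 119 166 187 196]
134 [204 202 204 194 171 134 100  73  61  58  56  80 137 181 199 202]
135 [203 205 203 195 174 136  99  71  59  60  59  86 143 183 199 203]
136 [205 205 205 197 171 136 102  74  63  56  62  90 144 186 202 205]
137 [206 204 205 197 174 137 101  74  61  61  61  92 145 186 203 206]
138 [205 206 206 198 174 137  98  76  62  61  60  93 149 188 203 206]
139 [206 203 204 196 172 133 101  72  58  59  60  93 147 188 205 208]
140 [206 206 206 196 167 128  97  69  60  60  65  93 148 187 204 206]
141 [206 206 205 196 171 128  95  74  65  59  69 101 152 190 203 206]
142 [208 206 205 199 174 136 110  89  84  86  97 124 163 193 202 206]
143 [205 208 205 202 185 161 138 127 131 139 146 163 181 199 205 206]
144 [206 205 206 204 198 186 175 174 176 178 184 193 201 203 205 205]
145 [205 207 206 206 205 201 197 199 199 199 202 203 205 205 205 204]
```

```bash
python3 g.py 551 -86.5 114 191.2
```

```text
3.1 [549.28 -90.68 190.26] [ 179.69    0.57 -169.01] [-0.19 -0.89  0.81] 85.14489517585457
tool shift [-1.72  3.36 76.3 ]
turn -0.214037924164586
shift after turn [-1.73  3.35 76.3 ]
```

Emit:
{"fn": "carry_out", "kwargs": {
  "rows": "-1.7 3.4 20 0 0;0 0 20 0 80;0 0 20 0 130;0 0 16 0 140;0 0 0 0 140;0 0 0 0 140",
  "force": 20
}}

```text
time_s: 3.7
eef_pos: [552.1, -81.9, 117.6]
tcp_rot: [179.5, 1.1, -168.7]
contact_force: [0.6, 0.2, 0.2]
width: 38.3
```

```bash
python3 g.py 551 -86.5 114 191.2;python3 - <<'E'
from ov import *
c=cap('side','s2.png');im=c['img'][95:190,270:335][:,:,::-1]
cv2.imwrite('pics/gz2.png',cv2.resize(im,None,fx=6,fy=6,interpolation=cv2.INTER_CUBIC))
E
```

```text
3.7 [552.09 -81.95 117.63] [ 179.53    1.08 -168.7 ] [0.6  0.23 0.23] 38.25615717645742
tool shift [ 2.03 -4.28  3.55]
turn 0.09735382107578516
shift after turn [ 2.02 -4.28  3.55]
```

View pics/gz2.png

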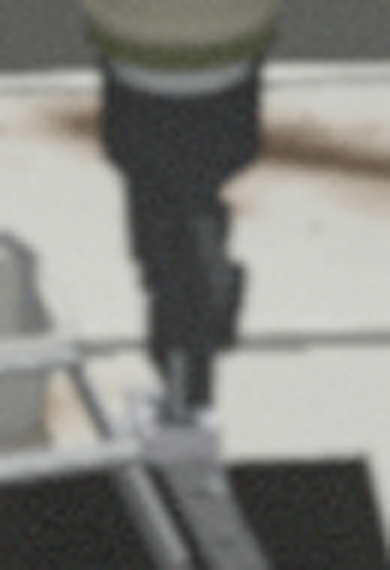

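Emit:
{"fn": "carry_out", "kwargs": {
  "rows": "2 -4 2 0 140;0 0 0 0 140;0 0 0 0 140"
}}

```text
time_s: 4.05
eef_pos: [552.1, -86.5, 118.0]
tcp_rot: [179.5, 1.3, -168.7]
contact_force: [-0.1, 0.5, 0.3]
width: 38.4
```

```bash
python3 g.py 551 -86.5 114 191.2
```

```text
4.05 [552.06 -86.45 118.04] [ 179.53    1.3  -168.67] [-0.13  0.5   0.34] 38.35147876272545
tool shift [1.14 0.13 4.01]
turn 0.12520012366371702
shift after turn [1.14 0.13 4.01]
```

Emit:
{"fn": "carry_out", "kwargs": {
  "rows": "1 0 3 0 140;0 0 0 0 150;0 0 0 0 160;0 0 0 0 166;0 0 0 0 170;0 0 0 0 170"
}}

```text
time_s: 4.65
eef_pos: [551.3, -86.8, 115.2]
tcp_rot: [179.5, 1.3, -168.7]
contact_force: [0.6, 0.1, 0.1]
width: 28.4
```

Emit:
{"fn": "carry_out", "kwargs": {
  "rows": "0 0 0 0 173;0 0 0 0 176;0 0 0 0 176"
}}

```text
time_s: 4.95
eef_pos: [551.3, -86.5, 115.2]
tcp_rot: [179.5, 1.3, -168.7]
contact_force: [0.8, 0.5, -0.7]
width: 26.6
```

Emit:
{"fn": "carry_out", "kwargs": {
  "rows": "0 0 0 0 179;0 0 0 0 182;0 0 0 0 182"
}}

```text
time_s: 5.25
eef_pos: [551.3, -86.2, 115.2]
tcp_rot: [179.5, 1.3, -168.7]
contact_force: [-0.5, -0.4, 0.7]
width: 24.4
```

Well centred. Close firmly and lift.

Emit:
{"fn": "carry_out", "kwargs": {
  "rows": "0 0 0 0 186;0 0 0 0 200;0 0 0 0 210;0 0 0 0 210",
  "force": 50
}}

```text
time_s: 5.65
eef_pos: [551.2, -86.2, 115.4]
tcp_rot: [179.5, 1.3, -168.7]
contact_force: [-0.8, 1.0, 1.8]
width: 22.6
```

Emit:
{"fn": "carry_out", "kwargs": {
  "rows": "0 0 -3 0 210;0 0 -3 0 210;0 0 -3 0 210;0 0 0 0 210"
}}

```text
time_s: 6.05
eef_pos: [551.1, -86.2, 123.8]
tcp_rot: [179.5, 1.3, -168.6]
contact_force: [3.3, 0.3, -7.0]
width: 22.8
```

Emit:
{"fn": "carry_out", "kwargs": {
  "rows": "0 0 -1.5 0 210;0 -3 0 0 210;0 -4 0 0 210;0 -4 0 0 210;0 -4 0 0 210;0 -4 0 0 210;0 0 0 0 210"
}}

```text
time_s: 6.75
eef_pos: [554.8, -105.3, 124.3]
tcp_rot: [179.5, 1.3, -168.6]
contact_force: [3.3, 0.2, -7.8]
width: 22.7
```

```bash
python3 g.py 551 -86.2 125 191.3
```

```text
6.75 [ 554.82 -105.26  124.27] [ 179.46    1.25 -168.58] [ 3.33  0.17 -7.76] 22.738145358384465
tool shift [-0.05 19.44 -0.54]
turn 0.11556003792566116
shift after turn [-0.01 19.44 -0.54]
```

Emit:
{"fn": "carry_out", "kwargs": {
  "rows": "0 -4 0 0 210;0 -3 0 0 210;0 0 0 0 210"
}}

```text
time_s: 7.05
eef_pos: [556.3, -112.7, 124.2]
tcp_rot: [179.5, 1.2, -168.6]
contact_force: [3.8, 1.7, -7.7]
width: 22.5
```

```bash
python3 g.py 551 -86.2 125 191.3
```

```text
7.05 [ 556.3  -112.74  124.2 ] [ 179.46    1.25 -168.59] [ 3.85  1.75 -7.66] 22.523160097814337
tool shift [-0.07 27.07 -0.54]
turn 0.11088950571127043
shift after turn [-0.02 27.07 -0.54]
```

Emit:
{"fn": "carry_out", "kwargs": {
  "rows": "0 0 1.5 0 210;0 0 1 0 210;0 0 0 0 210"
}}

```text
time_s: 7.35
eef_pos: [556.4, -112.9, 122.6]
tcp_rot: [179.4, 1.3, -168.6]
contact_force: [1.5, 1.4, -5.5]
width: 22.4
```

Emit:
{"fn": "carry_out", "kwargs": {
  "rows": "0 0 0 0 190;0 0 0 0 176;0 0 0 0 176;0 0 0 0 176",
  "force": 20
}}

```text
time_s: 7.75
eef_pos: [556.5, -114.1, 123.3]
tcp_rot: [179.5, 1.3, -168.6]
contact_force: [-0.3, 0.6, -0.4]
width: 26.7
```

Emit:
{"fn": "carry_out", "kwargs": {
  "rows": "0 0 2 0 176;0 0 2 0 176;0 -1 0 0 176;0 -1 0 0 176;0 -1 0 0 176"
}}

```text
time_s: 8.25
eef_pos: [557.0, -114.2, 119.2]
tcp_rot: [179.3, 1.3, -168.5]
contact_force: [-3.7, 4.6, 3.9]
width: 26.7
```

Emit:
{"fn": "carry_out", "kwargs": {
  "rows": "0 -1 0 0 176;0 -1 0 0 176;0 -1 0 0 176"
}}

```text
time_s: 8.55
eef_pos: [557.0, -114.0, 119.1]
tcp_rot: [179.0, 1.2, -168.4]
contact_force: [-2.4, 5.1, 3.3]
width: 26.8
```

Emit:
{"fn": "carry_out", "kwargs": {
  "rows": "0 -2 0 0 176;0 -2 0 0 176"
}}

```text
time_s: 8.75
eef_pos: [557.2, -114.8, 119.0]
tcp_rot: [178.7, 1.1, -168.2]
contact_force: [-4.5, 8.2, 4.5]
width: 26.4
```

```bash
python3 g.py 551 -86.2 125 191.3;python3 - <<'E'
from ov import *
c=cap('side','s3.png');im=c['img'][95:190,270:335][:,:,::-1]
cv2.imwrite('pics/gz3.png',cv2.resize(im,None,fx=6,fy=6,interpolation=cv2.INTER_CUBIC))
c=cap('top','t3.png');im=c['img'][160:270,160:290][:,:,::-1]
cv2.imwrite('pics/tz3.png',cv2.resize(im,None,fx=5,fy=5,interpolation=cv2.INTER_CUBIC))
E
```

```text
8.75 [ 557.2  -114.82  119.04] [ 178.72    1.08 -168.21] [-4.48  8.24  4.47] 26.435771667394725
tool shift [ 0.11 29.41 -5.3 ]
turn 0.4874285175604882
shift after turn [ 0.36 29.41 -5.3 ]
```

View pics/gz3.png

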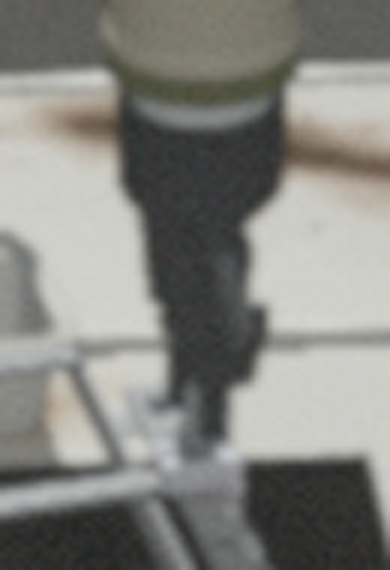

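View pics/tz3.png

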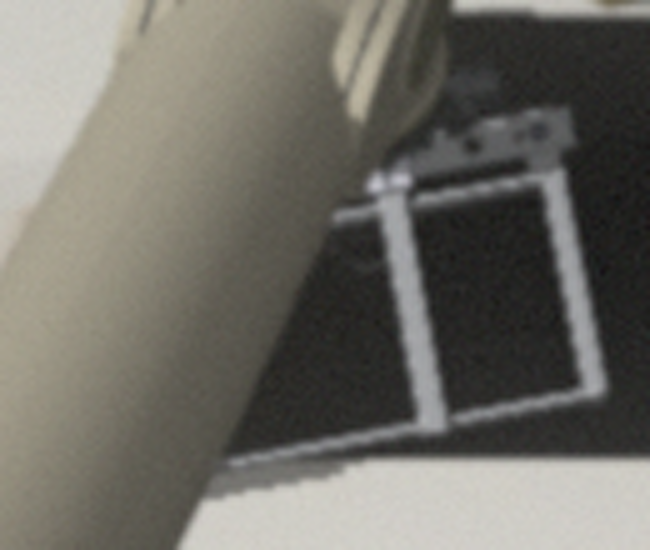

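Emit:
{"fn": "carry_out", "kwargs": {
  "rows": "0 1.5 -1 0 176;0 0 -2 0 176;0 0 0 0 176"
}}

```text
time_s: 9.15
eef_pos: [556.8, -113.9, 122.2]
tcp_rot: [178.8, 1.1, -168.2]
contact_force: [-0.3, -0.1, 0.9]
width: 26.5
```

Emit:
{"fn": "carry_out", "kwargs": {
  "rows": "0 -1 0 0 176;0 -1 0 0 176;0 0 0 0 176"
}}

```text
time_s: 9.45
eef_pos: [557.0, -114.7, 122.0]
tcp_rot: [178.6, 1.0, -168.2]
contact_force: [-1.4, 0.9, 1.7]
width: 26.5
```

Emit:
{"fn": "carry_out", "kwargs": {
  "rows": "0 -1.5 0 0 176;0 -1.5 0 0 176;0 0 0 0 176"
}}

```text
time_s: 9.75
eef_pos: [557.1, -114.8, 121.9]
tcp_rot: [178.4, 1.0, -168.0]
contact_force: [-1.4, 1.6, 1.1]
width: 26.5
```

Emit:
{"fn": "carry_out", "kwargs": {
  "rows": "0 1 -2 0 160;0 0 -15 0 140;0 0 -20 0 140;0 0 -15 0 140;0 0 0 0 140"
}}

```text
time_s: 10.25
eef_pos: [556.7, -118.9, 178.7]
tcp_rot: [178.6, 1.0, -168.2]
contact_force: [-0.0, -0.7, -0.7]
width: 38.8
```

```bash
cat > kz.py <<'E'
from ov import *
import sys
np.set_printoptions(suppress=True,precision=1)
c=cap('side',sys.argv[1]+'.png');im=c['img'][95:190,270:335][:,:,::-1]
cv2.imwrite('pics/%sz.png'%sys.argv[1],cv2.resize(im,None,fx=6,fy=6,interpolation=cv2.INTER_CUBIC))
P=allpts(c)[140:185,285:325]
g=c['img'][140:185,285:325].mean(2)
m=(np.abs(P[...,0]-555)<25)&(P[...,1]<-60)&(P[...,1]>-180)&(P[...,2]>108)&(P[...,2]<175)&(g<110)
v,u=np.nonzero(m);print(len(u),P[m].mean(0),np.percentile(P[m][:,2],[2,10,50,90,98]),'px',u.min()+285,u.max()+285,v.min()+140,v.max()+140)
E
python3 kz.py s4; python3 g.py
```

```text
68 [ 555.1 -123.1  137.1] [108.5 112.5 142.7 152.  153.3] px 299 305 154 170
10.3 [ 556.32 -118.72  177.69] [ 178.6     0.97 -168.22] [-0.5  -0.21  0.02] 38.16302592431608
```

View pics/s4z.png

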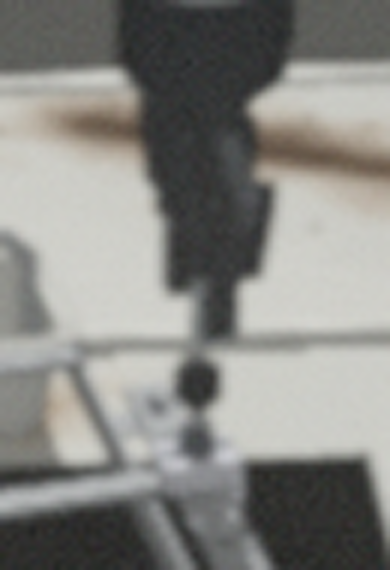

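Run:
```python
from ov import *
np.set_printoptions(suppress=True,precision=1)
c=dict(np.load('/tmp/side.npz'))
def gz(p): return (np.array(p,float)+.5)/6-.5+[270,95]
for a,z in(((181,365),134),((197,382),141),((197,382),134)):
    q=gz(a);k=onplane(c,q[:1],q[1:],z)[0];print(k)
# bar edge
F=pose(457.5,-53,0,11.3)
for b in(25,29,33): 
    draw(c,[(F,frame(b))],(225,125,335,235),5.4,'b%d.png'%b)
```

```text
[551.3 -86.5 134. ]
[ 556.1 -113.3  141. ]
[ 557.4 -102.2  134. ]
```

View pics/b29.png

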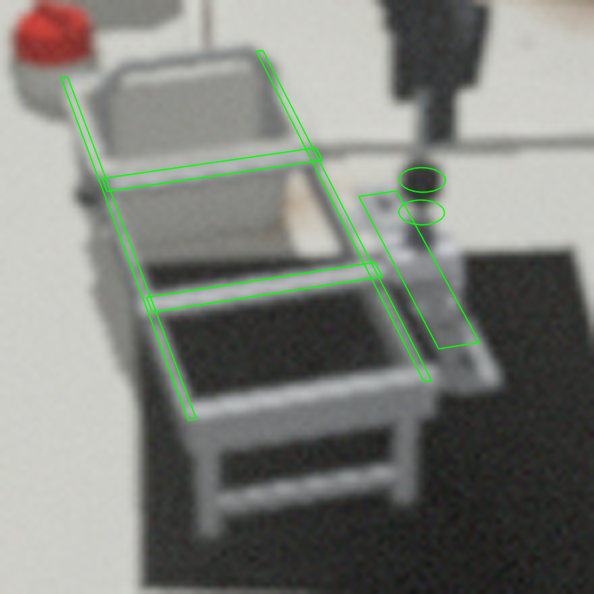

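```bash
python3 g.py 556.5 -114 120 191.3
```

```text
10.3 [ 556.32 -118.72  177.69] [ 178.6     0.97 -168.22] [-0.5  -0.21  0.02] 38.16302592431608
tool shift [-0.16  3.17 57.8 ]
turn 0.4834550667610529
shift after turn [-0.13  3.17 57.8 ]
```

Emit:
{"fn": "carry_out", "kwargs": {
  "rows": "0 0 18 0.5 140;0 0 18 0 140;0 0 16 0 140;0 0 0 0 140;0 0 0 0 140"
}}

```text
time_s: 10.8
eef_pos: [556.4, -118.5, 123.5]
tcp_rot: [178.7, 0.9, -168.8]
contact_force: [-0.1, 0.7, 0.4]
width: 38.3
```

```bash
python3 g.py 556.5 -114 120 191.3
```

```text
10.8 [ 556.44 -118.45  123.46] [ 178.66    0.95 -168.82] [-0.1   0.7   0.36] 38.2904348934524
tool shift [-0.87  4.27  3.58]
turn -0.11914881608049654
shift after turn [-0.87  4.27  3.58]
```

Emit:
{"fn": "carry_out", "kwargs": {
  "rows": "0 0 2 0 140;0 -2 0 0 140;0 -2 0 0 140;0 -2 0 0 140"
}}

```text
time_s: 11.2
eef_pos: [557.9, -123.1, 122.4]
tcp_rot: [178.5, 1.0, -168.7]
contact_force: [-0.7, 4.7, -1.6]
width: 38.6
```

Emit:
{"fn": "carry_out", "kwargs": {
  "rows": "0 -3 0 0 140;0 -3 0 0 140"
}}

```text
time_s: 11.4
eef_pos: [559.0, -128.2, 122.2]
tcp_rot: [178.5, 1.0, -168.7]
contact_force: [-1.7, 1.9, 0.1]
width: 38.2
```

Emit:
{"fn": "carry_out", "kwargs": {
  "rows": "0 -2 0 0 140"
}}

```text
time_s: 11.5
eef_pos: [559.4, -130.7, 122.2]
tcp_rot: [178.5, 1.0, -168.7]
contact_force: [-2.9, 7.6, 0.9]
width: 38.6
```

Emit:
{"fn": "carry_out", "kwargs": {
  "rows": "0 -2 0 0 140"
}}

```text
time_s: 11.6
eef_pos: [559.6, -131.1, 122.1]
tcp_rot: [178.3, 0.9, -168.6]
contact_force: [-6.2, 15.1, 3.6]
width: 38.9
```

Emit:
{"fn": "carry_out", "kwargs": {
  "rows": "0 -2 0 0 140"
}}

```text
time_s: 11.7
eef_pos: [559.6, -130.8, 122.0]
tcp_rot: [178.1, 0.9, -168.5]
contact_force: [-6.0, 12.0, 4.9]
width: 38.9
```

Emit:
{"fn": "carry_out", "kwargs": {
  "rows": "0 3 0 0 140;0 0 -15 0 140;0 0 -20 0 140;0 0 -18 0 140;0 0 0 0 140"
}}

```text
time_s: 12.2
eef_pos: [559.9, -134.4, 181.1]
tcp_rot: [178.4, 1.1, -168.8]
contact_force: [0.1, -0.2, 0.2]
width: 38.7
```

```bash
python3 kz.py s5; python3 g.py
```

```text
70 [ 556.9 -131.9  131.5] [109.6 113.7 134.7 144.  146. ] px 300 306 159 172
12.25 [ 559.42 -134.15  179.89] [ 178.4     1.01 -168.75] [-0.25  0.32  0.58] 38.63753377549064
```

View pics/s5z.png

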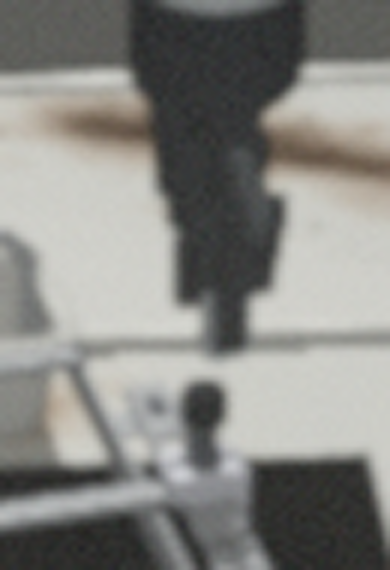

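Run:
```python
from ov import *
np.set_printoptions(suppress=True,precision=1)
c=dict(np.load('/tmp/side.npz'))
def gz(p): return (np.array(p,float)+.5)/6-.5+[270,95]
q=gz((204,405));k=onplane(c,q[:1],q[1:],134)[0];print(k)
F=pose(457.5,-53.5,0,11.3);S=pose(437,-402,0,-7.5)
draw(c,[(F,frame(38))],(225,125,335,235),5.4,'c38.png')
draw(c,[(S,pan())],(220,225,310,290),7,'cp.png')
```

```text
[ 558.7 -122.5  134. ]
```

View pics/c38.png

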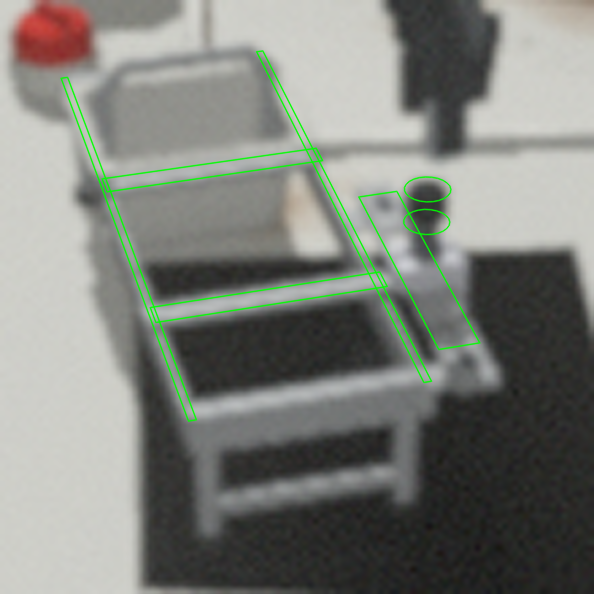

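View pics/cp.png

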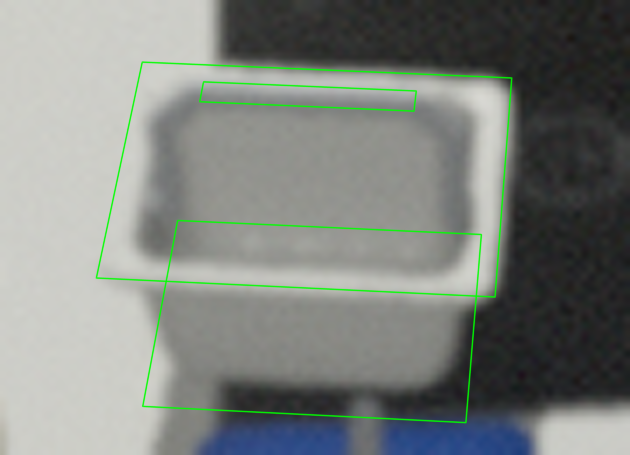

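```bash
python3 g.py 437 -402 140 172.5
```

```text
12.25 [ 559.42 -134.15  179.89] [ 178.4     1.01 -168.75] [-0.25  0.32  0.58] 38.63753377549064
tool shift [ 173.01 -239.75   30.14]
turn 18.751391866840436
shift after turn [  86.75 -282.64   30.14]
```

Emit:
{"fn": "carry_out", "kwargs": {
  "rows": "18 -24 0 6.2 100;18 -32 0 6.3 100;16 -38 0 6.2 100;12 -38 0 0 100;11 -38 3 0 100;11 -38 3 0 100;9 -32 3 0 100;4 -16 0 0 100;0 0 0 0 100"
}}

```text
time_s: 13.15
eef_pos: [438.9, -397.1, 159.3]
tcp_rot: [178.4, 0.4, 171.8]
contact_force: [0.1, 0.3, 0.0]
width: 51.9
```

```bash
python3 g.py 437 -402 120 172.5
```

```text
13.15 [ 438.93 -397.15  159.34] [178.44   0.41 171.76] [0.09 0.32 0.04] 51.85609357042984
tool shift [ 1.5  -6.15 39.17]
turn -0.7393066970613802
shift after turn [ 1.58 -6.13 39.17]
```

Emit:
{"fn": "carry_out", "kwargs": {
  "rows": "1 -4 15 -0.7 110;0.5 -3 15 0 120;0 0 8 0 120;0 0 0 0 120"
}}

```text
time_s: 13.55
eef_pos: [437.7, -400.6, 116.4]
tcp_rot: [178.4, 0.3, 172.7]
contact_force: [0.8, -0.1, 0.2]
width: 45.4
```

```bash
python3 g.py 437 -402 88 172.5
python3 - <<'E'
from ov import *
c=cap('side','s6.png');im=c['img'][190:300,220:330][:,:,::-1]
cv2.imwrite('pics/s6z.png',cv2.resize(im,None,fx=5.4,fy=5.4,interpolation=cv2.INTER_CUBIC))
E
```

```text
13.55 [ 437.65 -400.58  116.37] [178.35   0.34 172.65] [ 0.81 -0.14  0.19] 45.407515355891576
tool shift [ 0.64 -2.31 28.31]
turn 0.15386136573914655
shift after turn [ 0.63 -2.31 28.31]
```

View pics/s6z.png

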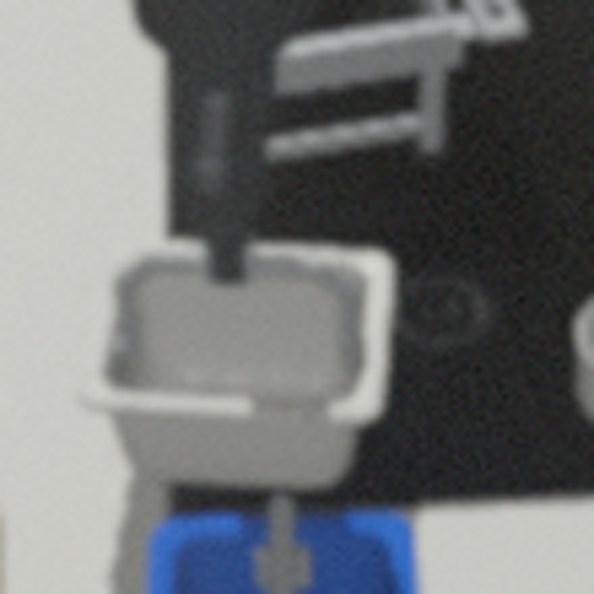

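Run:
```python
from ov import *
from scipy.spatial.transform import Rotation as R
c=dict(np.load('/tmp/side.npz'))
t=np.array([437.65,-400.58,116.37]);r=R.from_euler('xyz',[178.35,.34,172.65],degrees=True)
for z in(-9,-19):
  L=[(x,-26,z) for x in(-11,11)]
  print((proj(c,r.apply(L)+t)+.5-[220,190])*5.4-.5)
S=pose(437,-402,0,-7.5)
print((proj(c,tr(S,[(0,0,106),(-36,0,106),(36,0,106)]))+.5-[220,190])*5.4-.5)
g=c['img'][:,:,:].mean(2)
for v in(236,238,240): print(g[v,252:276].astype(int))
```

```text
[[257.07762039 270.30475221]
 [205.27674256 268.35808339]]
[[256.29750789 253.07017109]
 [204.18193615 251.13566146]]
[[237.17998456 262.85383166]
 [155.0159766  259.26154515]
 [319.71065715 266.4397756 ]]
[186 184 181 180 173 151 114  79  63  55  53  57  71  99 126 148 164 170
 171 169 169 168 171 174]
[140 140 142 145 144 133 105  82  63  60  54  62  71 100 114 118 124 128
 129 128 129 129 134 145]
[127 127 129 128 130 124 106  83  64  58  57  58  69  93 111 122 124 123
 126 124 123 122 121 123]
```

Emit:
{"fn": "carry_out", "kwargs": {
  "rows": "0 -1.5 12 0 120;0 -1 12 0 120;0 0 5 0 120;0 0 0 0 120"
}}

```text
time_s: 14.0
eef_pos: [439.1, -401.4, 85.7]
tcp_rot: [178.4, 0.4, 172.8]
contact_force: [0.2, 0.7, 1.1]
width: 44.8
```

```bash
python3 g.py 438 -402 88 172.5
```

```text
14.0 [ 439.13 -401.45   85.65] [178.36   0.42 172.79] [0.2  0.75 1.11] 44.80991873729736
tool shift [ 1.03 -0.62 -2.38]
turn 0.2859818590205805
shift after turn [ 1.03 -0.63 -2.38]
```

Emit:
{"fn": "carry_out", "kwargs": {
  "rows": "1 -0.5 -1.5 0.3 160;0 0 0 0 190;0 0 0 0 205;0 0 0 0 215;0 0 0 0 222;0 0 0 0 230;0 0 0 0 240;0 0 0 0 240",
  "force": 60
}}

```text
time_s: 14.8
eef_pos: [438.3, -402.0, 88.4]
tcp_rot: [178.4, 0.5, 172.5]
contact_force: [-0.1, 1.2, 0.7]
width: 7.7
```

Emit:
{"fn": "carry_out", "kwargs": {
  "rows": "0 0 -3 0 240;0 0 -8 0 240;0 0 -10 0 240;0 0 0 0 240"
}}

```text
time_s: 15.2
eef_pos: [437.4, -402.7, 110.5]
tcp_rot: [178.4, 0.4, 172.4]
contact_force: [0.7, -0.2, -3.1]
width: 7.9
```

```bash
python3 g.py 438 -402 120 172.5
python3 - <<'E'
from ov import *
c=cap('side','s7.png');im=c['img'][190:300,220:330][:,:,::-1]
cv2.imwrite('pics/s7z.png',cv2.resize(im,None,fx=5.4,fy=5.4,interpolation=cv2.INTER_CUBIC))
E
```

```text
15.2 [ 437.41 -402.66  110.48] [178.36   0.4  172.43] [ 0.72 -0.16 -3.06] 7.922526292511757
tool shift [-0.57  1.01 -9.49]
turn -0.0667279761053976
shift after turn [-0.57  1.01 -9.49]
```

View pics/s7z.png

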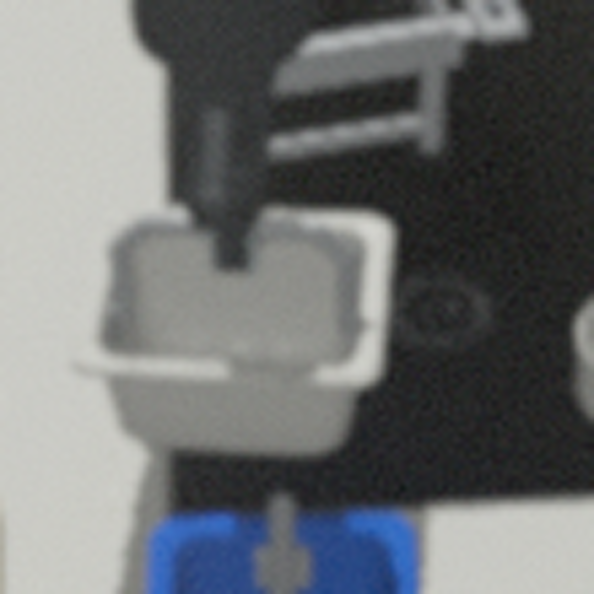

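```bash
python3 g.py 463.6 -85 213 191.25
cat > rail.py <<'E'
from ov import *
import sys
from scipy.ndimage import map_coordinates as mc
np.set_printoptions(suppress=True,precision=2)
def fit(c,F,ys,side,h=86,w=14):
    g=c['img'].astype(float).mean(2);o=[]
    xs=np.linspace(-w,w,113)
    for y in ys:
        L=np.c_[side*60.5+xs,np.full_like(xs,y),np.full_like(xs,h)]
        p=proj(c,tr(F,L));v=mc(g,[p[:,1],p[:,0]],order=1)
        b=np.interp(xs,[xs[0],xs[-1]],[v[:12].mean(),v[-12:].mean()]);k=np.clip(v-b-8,0,None)
        if k.max()>20:
            j=k.argmax();mm=np.abs(xs-xs[j])<6;o.append((y,(xs[mm]*k[mm]).sum()/k[mm].sum()))
    return np.array(o)
if __name__=='__main__':
    c=cv2.imread('pics/top0.png')
    t=dict(np.load('/tmp/top.npz'));t['img']=cv2.imread('pics/top0.png')[:,:,::-1]
    s=dict(np.load('/tmp/side.npz'));s['img']=cv2.imread('pics/side0.png')[:,:,::-1]
    F=pose(457.5,-53.5,0,11.3)
    for n,c in(('top',t),('side',s)):
        for sd in(-1,1):
            o=fit(c,F,np.arange(-160,20,4),sd)
            if len(o): print(n,sd,len(o),np.polyfit(o[:,0]+25,o[:,1],1),np.round(o[::4,1],1))
E
python3 rail.py
```

```text
15.25 [ 437.28 -402.31  109.79] [178.33   0.36 172.44] [ 0.38  0.6  -4.02] 7.6457086807740415
tool shift [ 14.99 320.88 -94.02]
turn -18.80888847197528
shift after turn [-89.26 308.58 -94.02]
top -1 44 [-0.01 -1.15] [  1.3  -0.2  -0.    0.1  -0.3  -0.4  -0.4 -13.8   0.3  -0.1  -0.6]
top 1 38 [ 0.01 -0.24] [ 1.6 -1.7 -1.5 -1.3 -0.8 -0.4 -0.4 -0.3  2.5 -1.2]
side -1 31 [0.01 0.4 ] [-0.8 -1.1 -0.9 -0.5 -0.1 -0.2 -0.7  0.8]
side 1 25 [ 0.01 -0.9 ] [-2.9 -2.  -2.3 -2.2 -1.5 -1.7 -1.2]
```

Emit:
{"fn": "carry_out", "kwargs": {
  "rows": "0 0 -20 0 240;0 0 -30 0 240;0 0 -30 0 240;0 10 -14 -3 240;-3 25 0 -5 240;-8 32 0 -5 240;-10 34 0 -5 240;-12 34 0 -0.4 240;-12 34 0 0 240;-12 34 0 0 240"
}}

```text
time_s: 16.25
eef_pos: [469.7, -195.0, 212.4]
tcp_rot: [178.7, 0.7, -169.0]
contact_force: [0.5, -0.0, -2.9]
width: 8.1
```

```bash
python3 g.py 463 -84 200 190.85
```

```text
16.25 [ 469.69 -195.05  212.36] [ 178.65    0.74 -169.03] [ 0.46 -0.02 -2.91] 8.091866312400873
tool shift [-14.41 109.96  15.15]
turn 0.12339796189405661
shift after turn [-14.17 109.99  15.15]
```

Emit:
{"fn": "carry_out", "kwargs": {
  "rows": "-3 26 0 0 240;-4 28 0 0 240;-4 28 5 0 240;-3 18 4 0 240;0 0 0 0 240;0 0 0 0 240"
}}

```text
time_s: 16.85
eef_pos: [463.5, -84.3, 205.6]
tcp_rot: [178.5, 0.8, -168.6]
contact_force: [0.8, -0.8, -3.5]
width: 7.7
```

```bash
cat > pv.py <<'E'
from ov import *
import sys
from scipy.spatial.transform import Rotation as R
s=robot.read_state();t=np.array(s['eef_pos']);e=s['tcp_rot'];print(t,np.array(e))
c=cap('side',sys.argv[1]+'.png')
F=pose(456.9,-53.5,0,10.9)
yaw=e[2]-180+0.05
S=pose(t[0]-1.3,t[1],t[2]-88.4,yaw)
draw(c,[(F,frame(37.5)),(S,pan())],(220,110,335,235),4.8,sys.argv[1]+'z.png')
print('pan in frame',(S[:3,3]-F[:3,3])@F[:3,:3],(yaw-10.9+180)%360-180)
E
python3 pv.py s8; python3 g.py 463 -77.8 185 190.85
```

```text
[463.53423126 -84.29073955 205.56458097] [ 178.50865447    0.82104927 -168.5631223 ]
pan in frame [ -0.58439368 -31.2439138  117.16458097] 0.5868776965440361
16.9 [463.55 -84.34 205.53] [ 178.5     0.82 -168.59] [-0.31  0.4  -3.35] 7.837471599485004
tool shift [-0.46  5.98 20.7 ]
turn 0.5641193213989482
shift after turn [-0.4   5.99 20.7 ]
```

View pics/s8z.png

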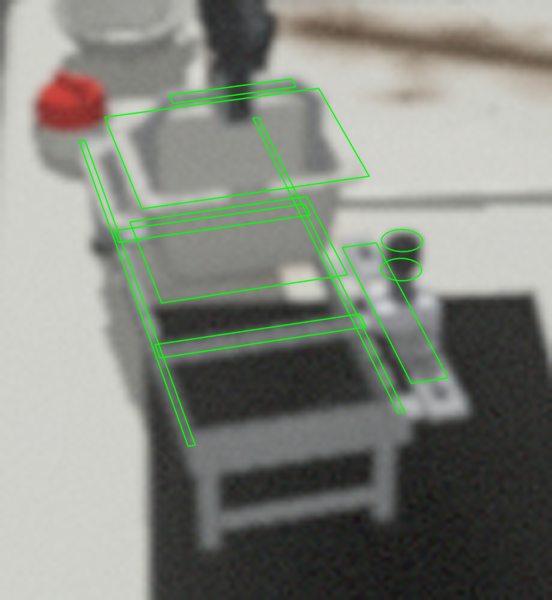

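Run:
```python
import cv2
a=cv2.imread('pics/s8.png')[120:190,230:310];b=cv2.resize(a,None,fx=8,fy=8,interpolation=cv2.INTER_CUBIC)
cv2.imwrite('pics/s8p.png',cv2.convertScaleAbs(b,alpha=1.5,beta=-110))
```

```text
(no output)
```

View pics/s8p.png

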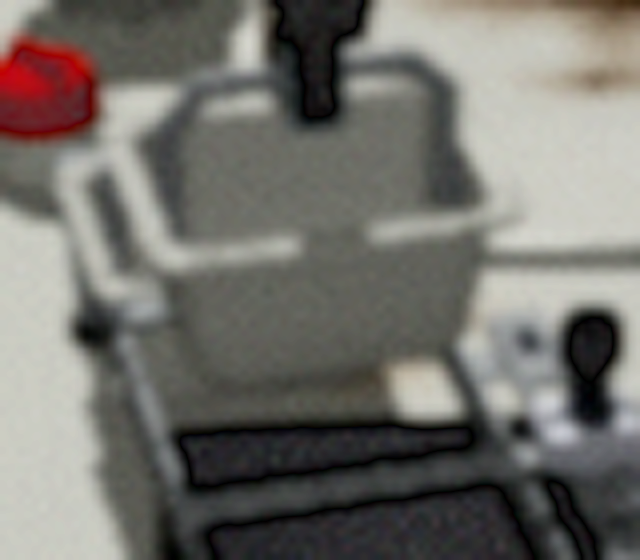

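```bash
cat > rim.py <<'E'
from ov import *
np.set_printoptions(suppress=True,precision=1)
import sys
c=dict(np.load('/tmp/side.npz'));P=allpts(c)
lo,hi=map(float,sys.argv[1:3])
Q=P[110:240,220:335];m=(Q[...,2]>lo)&(Q[...,2]<hi)&(Q[...,1]<0)&(Q[...,1]>-200)
q=Q[m];g=c['img'][110:240,220:335][m].mean(1)
k=(g>120)&(q[:,0]>370)&(q[:,0]<550);q=q[k]
r=cv2.minAreaRect(q[:,:2].astype(np.float32));print(len(q),r,q.mean(0))
# front edge: lower part
v,u=np.nonzero(m);v=v[k];u=u[k]
for uu in range(u.min(),u.max()+1,3):
    z=u==uu
    if z.any(): print(uu+220,v[z].min()+110,v[z].max()+110,q[z][:,0].mean(),q[z][:,1].min(),q[z][:,2].mean())
E
python3 rim.py 181 192
```

```text
354 ((460.968017578125, -87.04695129394531), (132.6128692626953, 115.79322814941406), 11.398483276367188) [458.1 -94.  185.9]
242 136 138 388.77242706947527 -64.46029673528491 185.66503186744887
245 134 145 397.34131159456143 -103.32140307478737 186.68336222363496
248 134 152 405.6119777315386 -142.6956790639725 185.97824337899695
251 142 154 413.6742186918512 -152.28197924801117 186.7836716403094
254 134 153 422.2989709855672 -147.61375116328796 183.97826868870075
257 133 153 430.55450702040457 -144.47807742468706 184.5577241283637
260 132 153 439.3084782127584 -145.85939868638084 185.441358325828
263 132 152 447.49316758386186 -143.2756548658475 185.32006242170377
266 150 152 453.9767579394511 -141.01587934229656 184.6467247255437
269 150 151 462.04751620635545 -143.15847442602742 187.19459095025144
272 149 151 470.2843477293154 -140.24724873516354 186.15697243000844
275 130 150 481.8474469973265 -137.4922981165335 186.0988372808914
278 130 150 489.55148164678735 -136.3742722526419 185.81773946620328
281 130 149 498.6425701998016 -132.61076892583168 185.34160440642032
284 139 149 504.73048188211453 -130.71014329647238 184.23378965839606
287 131 149 515.1974629478199 -130.7346866698611 186.17245154839125
290 137 148 521.7869437841372 -129.88602327720935 186.2330453503072
293 142 147 529.1430980374816 -124.50042638590423 186.7126055759234
```

Emit:
{"fn": "carry_out", "kwargs": {
  "rows": "-0.4 3 3 0.5 240;0 3 6 0 240;0 0 8 0 240;0 0 3 0 240;0 0 0 0 240"
}}

```text
time_s: 17.4
eef_pos: [462.6, -80.1, 183.6]
tcp_rot: [178.5, 0.8, -169.4]
contact_force: [-0.5, -0.0, -3.2]
width: 7.9
```

```bash
python3 pv.py s9; python3 g.py 463 -77.8 150 190.85
```

```text
[462.60246008 -80.14085249 183.60234057] [ 178.52542198    0.76448119 -169.40606761]
pan in frame [ -0.71462977 -26.99270236  95.20234057] -0.25606760877423085
17.45 [462.64 -80.19 183.76] [ 178.53    0.77 -169.41] [-0.85  0.42 -3.88] 7.6136456310072855
tool shift [-0.34  1.41 33.82]
turn -0.2554170079172309
shift after turn [-0.35  1.41 33.82]
```

View pics/s9z.png

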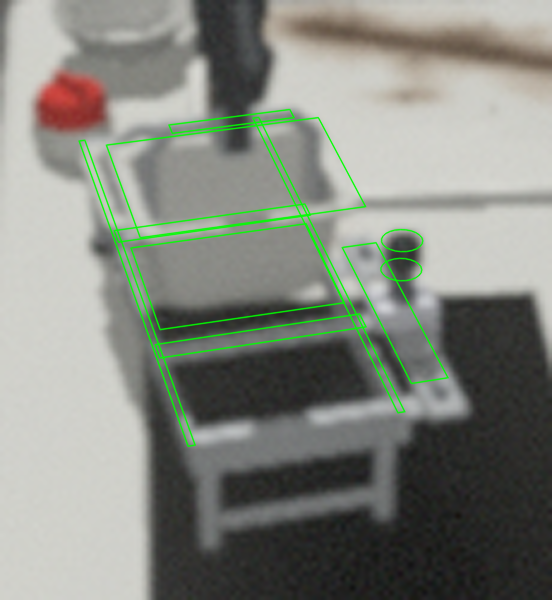

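Emit:
{"fn": "carry_out", "kwargs": {
  "rows": "-0.4 1 6 -0.2 240;0 0 10 0 240;0 0 10 0 240;0 0 7 0 240;0 0 0 0 240"
}}

```text
time_s: 17.95
eef_pos: [463.1, -78.1, 147.7]
tcp_rot: [178.5, 0.8, -169.2]
contact_force: [0.1, -0.5, -2.5]
width: 8.0
```

```bash
python3 pv.py s10; python3 rim.py 124 137 | head -1; python3 g.py 463 -77.8 120 190.85
```

```text
[463.11078635 -78.12041993 147.70383919] [ 178.53803171    0.76493379 -169.18531891]
pan in frame [  0.16658023 -25.10484318  59.30383919] -0.035318907041244074
317 ((466.6883544921875, -84.6273193359375), (146.82704162597656, 117.32438659667969), 8.240269660949707) [459.1 -94.2 128.4]
18.0 [463.29 -78.18 148.17] [ 178.54    0.79 -169.19] [-1.06  0.31 -2.79] 7.76198934350371
tool shift [ 0.6  -0.29 28.16]
turn -0.04240313198056356
shift after turn [ 0.6  -0.29 28.16]
```

View pics/s10z.png

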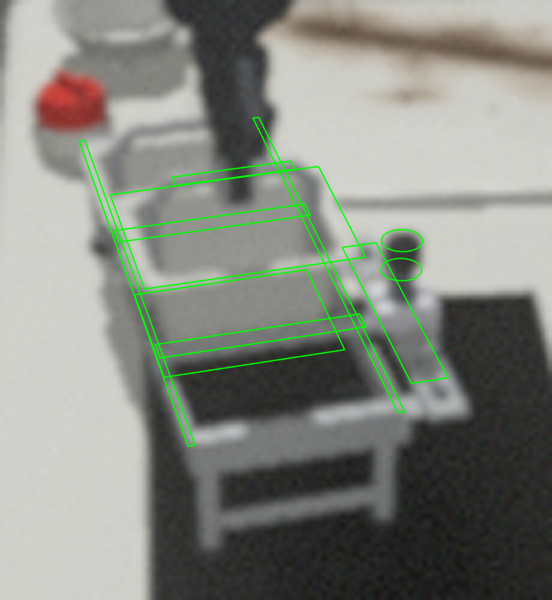

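Emit:
{"fn": "carry_out", "kwargs": {
  "rows": "0.3 0 6 0 240;0 0 8 0 240;0 0 7 0 240;0 0 3 0 240;0 0 0 0 240"
}}

```text
time_s: 18.5
eef_pos: [463.6, -77.5, 122.5]
tcp_rot: [178.5, 0.8, -169.2]
contact_force: [-0.1, -0.8, -3.9]
width: 7.7
```

```bash
python3 pv.py s11;  python3 g.py 463 -77.8 109 190.85
python3 - <<'E'
import cv2
a=cv2.imread('pics/s11.png')[130:205,230:310];b=cv2.resize(a,None,fx=8,fy=8,interpolation=cv2.INTER_CUBIC)
cv2.imwrite('pics/s11p.png',b)
E
```

```text
[463.58374517 -77.54671624 122.46385864] [ 178.54902984    0.83821829 -169.19242373]
pan in frame [  0.73949101 -24.63092421  34.06385864] -0.04242373455673487
18.55 [463.63 -77.57 122.65] [ 178.55    0.85 -169.19] [ 0.09 -0.09 -4.41] 8.039876313551545
tool shift [ 0.86 -0.45 13.63]
turn -0.04296784958569333
shift after turn [ 0.86 -0.45 13.63]
```

View pics/s11p.png

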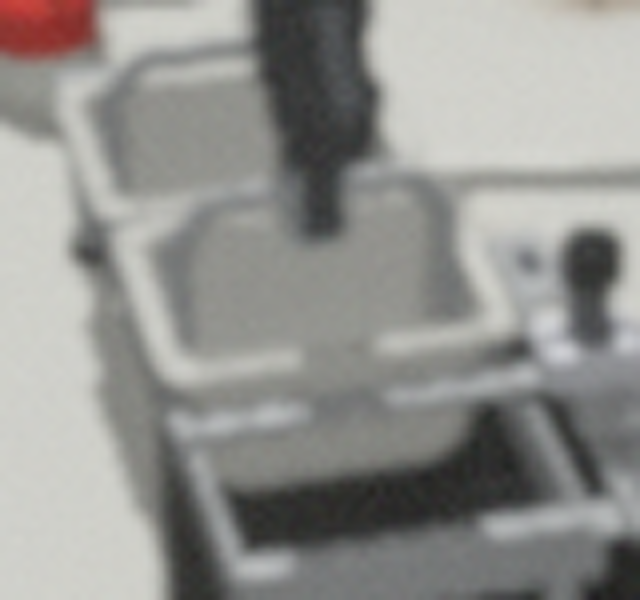

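Emit:
{"fn": "carry_out", "kwargs": {
  "rows": "0.5 0 2 0 240;0.3 -0.4 2 0 240;0 0 2 0 240;0 0 2 0 240;0 0 0 0 240"
}}

```text
time_s: 19.05
eef_pos: [463.5, -78.0, 114.6]
tcp_rot: [178.6, 0.9, -169.2]
contact_force: [0.4, 0.1, -3.6]
width: 8.1
```

Emit:
{"fn": "carry_out", "kwargs": {
  "rows": "0 0 2 0 240;0 0 1 0 240;0 0 0 0 240"
}}

```text
time_s: 19.35
eef_pos: [463.6, -77.9, 111.4]
tcp_rot: [178.6, 0.9, -169.2]
contact_force: [-0.0, 0.0, -2.9]
width: 7.9
```

Emit:
{"fn": "carry_out", "kwargs": {
  "rows": "0 0 1 0 240;0 0 1 0 240;0 0 0 0 240"
}}

```text
time_s: 19.65
eef_pos: [463.7, -77.8, 109.3]
tcp_rot: [178.6, 0.9, -169.2]
contact_force: [0.4, 0.2, -3.6]
width: 7.9
```

Emit:
{"fn": "carry_out", "kwargs": {
  "rows": "0 0 1 0 240;0 0 0 0 240"
}}

```text
time_s: 19.85
eef_pos: [463.9, -77.7, 108.4]
tcp_rot: [178.6, 1.0, -169.2]
contact_force: [-0.1, -0.6, -3.0]
width: 7.8
```

Emit:
{"fn": "carry_out", "kwargs": {
  "rows": "0 0 0.7 0 240;0 0 0.7 0 240"
}}

```text
time_s: 20.05
eef_pos: [464.0, -77.6, 108.1]
tcp_rot: [178.5, 1.0, -169.2]
contact_force: [-7.0, 1.2, 12.1]
width: 7.8
```

Emit:
{"fn": "carry_out", "kwargs": {
  "rows": "0 0 0.7 0 240;0 0 0.7 0 240"
}}

```text
time_s: 20.25
eef_pos: [464.0, -77.6, 108.1]
tcp_rot: [178.4, 1.0, -169.2]
contact_force: [-4.9, 0.2, 9.1]
width: 7.7
```

```bash
python3 pv.py s12; python3 rim.py 82 98|head -1;python3 -c "
from plant import robot;s=robot.read_state();print(s['moment'],s['contact_force'])"
python3 - <<'E'
import cv2
a=cv2.imread('pics/s12.png')[130:205,230:310];b=cv2.resize(a,None,fx=8,fy=8,interpolation=cv2.INTER_CUBIC)
cv2.imwrite('pics/s12p.png',b)
E
```

```text
[464.00925192 -77.6023377  108.09962987] [ 178.44481197    0.9579738  -169.203061  ]
pan in frame [  1.14680332 -24.76600357  19.69962987] -0.05306100315971207
683 ((464.8893127441406, -99.34322357177734), (169.8065948486328, 198.87445068359375), 0.12452135235071182) [466.4 -90.3  89.3]
[0.08517455 1.16588856 0.01859602] [-5.96299047  0.99355473  8.61910717]
```

View pics/s12p.png

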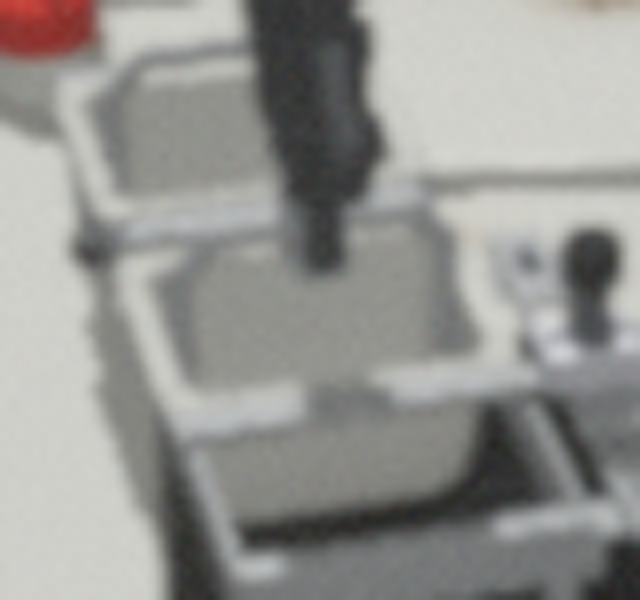

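Emit:
{"fn": "carry_out", "kwargs": {
  "rows": "0.5 0 -0.8 0 240;1 0 0 0 240;0 0 0 0 240"
}}

```text
time_s: 20.6
eef_pos: [462.7, -78.0, 109.1]
tcp_rot: [178.5, 1.0, -169.2]
contact_force: [0.0, -0.3, -3.0]
width: 7.7
```

Emit:
{"fn": "carry_out", "kwargs": {
  "rows": "0 0 0.6 0 240;0 0 0.6 0 240;0 0 0 0 240"
}}

```text
time_s: 20.9
eef_pos: [463.1, -77.9, 108.2]
tcp_rot: [178.5, 1.1, -169.2]
contact_force: [-0.2, -0.1, 0.0]
width: 7.5
```

Emit:
{"fn": "carry_out", "kwargs": {
  "rows": "0 0 0.5 0 240;0 0 0 0 240"
}}

```text
time_s: 21.1
eef_pos: [463.2, -77.8, 108.2]
tcp_rot: [178.4, 1.0, -169.2]
contact_force: [-0.3, 1.0, -2.5]
width: 7.9
```

Emit:
{"fn": "carry_out", "kwargs": {
  "rows": "0 0 0 0 228;0 0 0 0 224;0 0 0 0 220;0 0 0 0 214",
  "force": 20
}}

```text
time_s: 21.5
eef_pos: [463.5, -78.0, 108.1]
tcp_rot: [178.5, 1.1, -169.2]
contact_force: [-1.3, 0.2, 0.2]
width: 13.6
```

Emit:
{"fn": "carry_out", "kwargs": {
  "rows": "0 0 0 0 190;0 0 0 0 160;0 0 0 0 140;0 0 0 0 140"
}}

```text
time_s: 21.9
eef_pos: [463.6, -78.0, 108.2]
tcp_rot: [178.5, 1.1, -169.2]
contact_force: [0.6, 0.7, 0.3]
width: 38.8
```

Emit:
{"fn": "carry_out", "kwargs": {
  "rows": "0 0 -10 0 140;0 0 -25 0 140;0 0 -40 0 140;0 0 -40 0 140;20 -20 -20 0 140;40 -20 0 0 140;40 0 0 0 140;0 0 0 0 140"
}}

```text
time_s: 22.7
eef_pos: [368.0, -143.7, 251.2]
tcp_rot: [178.6, 1.3, -169.3]
contact_force: [0.6, 0.6, 0.1]
width: 38.5
```

```bash
python3 kz.py s13
python3 - <<'E'
from ov import *
np.set_printoptions(suppress=True,precision=1)
s=robot.read_state();print(s['eef_pos'],s['time_s'])
c=dict(np.load('/tmp/side.npz'));t=cap('top','t13.png')
F=pose(456.9,-53.5,0,10.9);S=pose(*tr(F,[(0,-24.75,20)])[0],10.9)
draw(c,[(S,pan()[:2])],(225,120,325,225),5.6,'s13o.png')
cv2.imwrite('pics/s13p.png',cv2.resize(c['img'][120:225,225:325,::-1],None,fx=5.6,fy=5.6,interpolation=cv2.INTER_CUBIC))
cv2.imwrite('pics/t13p.png',cv2.resize(t['img'][160:280,140:300,::-1],None,fx=4.8,fy=4.8,interpolation=cv2.INTER_CUBIC))
P=allpts(t);
E
```

```text
71 [ 556.7 -132.6  131.9] [109.3 113.6 135.8 144.9 146.2] px 300 306 159 172
[ 369.8 -143.1  251.3] 22.75
```

View pics/s13p.png

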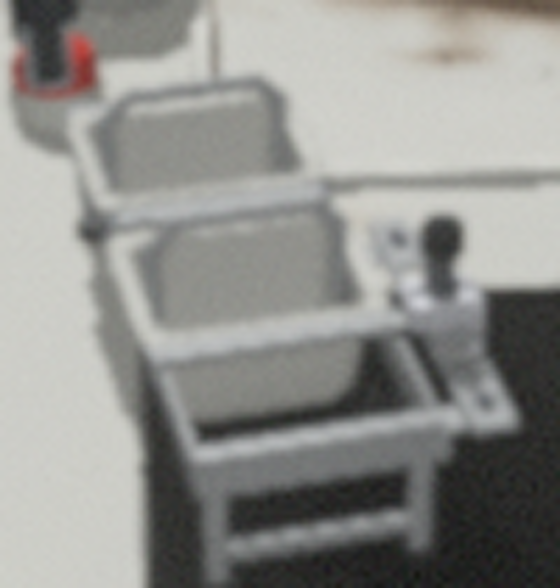

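View pics/t13p.png

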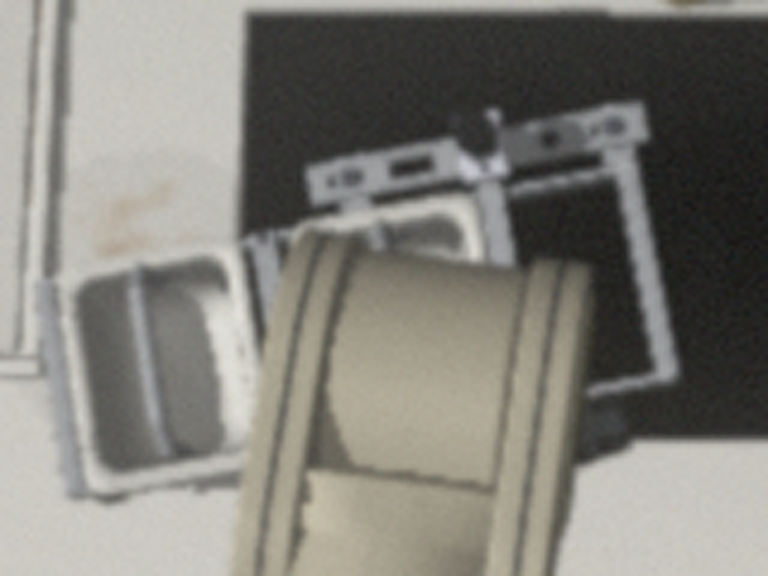

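View pics/s13o.png

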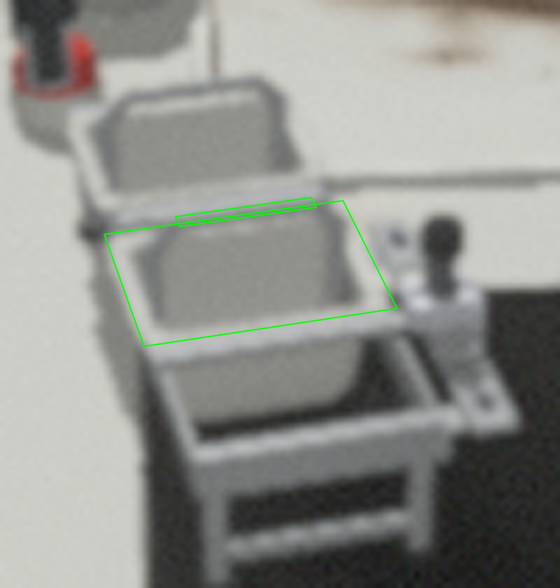

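Emit:
{"fn": "carry_out", "kwargs": {
  "rows": "20 -30 0 0 140;20 -40 0 0 140;0 -45 0 0 140;0 -45 0 0 140;0 -45 0 0 140;0 -20 0 0 140;0 0 0 0 140"
}}

```text
time_s: 23.5
eef_pos: [378.8, -374.9, 247.2]
tcp_rot: [179.3, 1.0, -169.2]
contact_force: [-1.0, -0.2, -0.9]
width: 38.7
```

Run:
```python
from ov import *
np.set_printoptions(suppress=True,precision=2)
t=cap('top','t14.png');c=cap('side','s14.png')
for n,k in(('top',t),('side',c)):
  F=pose(456.9,-53.5+(3 if n=='top' else 0),0,10.9)
  P=allpts(k);Q=(P-F[:3,3])@F[:3,:3]
  for nm,yc in(('spare',-24.75),('hung',95)):
    m=(np.abs(Q[...,0])<66)&(np.abs(Q[...,1]-yc)<52)&(Q[...,2]>80)&(Q[...,2]<98)&((np.abs(Q[...,0])>57)|(np.abs(Q[...,1]-yc)>47))
    q=Q[m];A=np.c_[q[:,0],q[:,1]-yc,np.ones(len(q))];s=np.linalg.lstsq(A,q[:,2],rcond=None)[0];print(n,nm,len(q),'tilt deg',np.degrees(s[:2]),'z',s[2])
    h=(np.abs(Q[...,0])<45)&(np.abs(Q[...,1]-yc)<20)&(Q[...,2]>115)&(Q[...,2]<140);print(' handle',Q[h].mean(0))
cv2.imwrite('pics/t14p.png',cv2.resize(t['img'][160:290,130:300,::-1],None,fx=4.5,fy=4.5,interpolation=cv2.INTER_CUBIC))
print(robot.read_state()['time_s'])
```

```text
top spare 384 tilt deg [-0.01 -0.03] z 89.54464569194788
 handle [ -2.13 -26.55 129.87]
top hung 312 tilt deg [ 0.28 -1.75] z 90.13799129839188
 handle [ -1.25 109.08 129.27]
side spare 125 tilt deg [-0.03 -0.32] z 89.08018424457786
 handle [ -0.48 -30.06 127.24]
side hung 87 tilt deg [ 0.83 -2.02] z 89.05030290129257
 handle [ -1.17 105.46 126.56]
23.6
```

View pics/t14p.png

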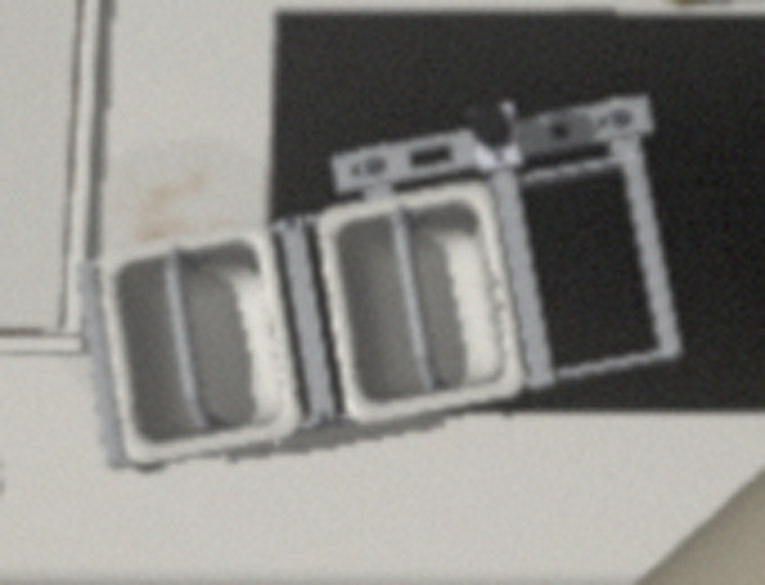

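```bash
python3 -c "
from plant import robot
print(robot.hand_in())"
```

```text
the job is handed in; nothing more can be done
None
```

The spare pan hangs level in the widened gap, and the job is handed in at about 23.6 s of the 54 s allowed. `hand_in` gives no verdict.

**Bar:** I lifted the knob about 9 to 10 mm and moved the bar 27 mm out of the parking slot. I then let the pin ride on the strip and pushed the knob with one finger until the bar was blocked, at about 37 to 38 mm of travel. Peak push on the knob was about 16 N, below the 30 N forcing limit.

**Pan:** I gripped the spare pan by its bail handle, lowered it until the rails took the load, then opened the gripper and drew it clear. The first touchdown read 12 N upward with 7 N sideways. I eased the pan up, shifted it about 1 mm and set it down again with almost no sideways force.

**Last checks:**

| Check | Result |
|---|---|
| Knob height | About 7 mm lower than when the pin was riding, so the pin is home |
| Spare pan rim height | 89 to 89.5 mm measured, 90 mm expected |
| Spare pan tilt | 0.0° (top camera), 0.3° or less (side camera) |
| Other pan | Looks unmoved in the pictures, rim height about 90 mm |
| Robot | Clear of everything, contact force about zero |

**What did not go to plan or disagreed:**
- The first sideways push, with the fingers nearly closed round the knob, met about 9 N and did not move the bar. I never found out why; it worked with the fingers opened wider.
- The top and side cameras disagreed by about 3 to 5 mm in y. A check against the gripper's own position favoured the side camera, so I relied on that one.
- The tilt fit for the other pan read about 2°. I took this as an artefact of the fit region, because it had not been touched and looked the same in the pictures.

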